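# Load and lock the weld coupon fixture

### The arm

A 7-joint arm with a two-finger parallel gripper is mounted at the origin on the work surface. World frame = base frame: x ahead of the robot, y to its left, z up, the work surface at z = 0. Lengths are in m, angles in rad, forces in N, time in s.
With the tool pointing down it reaches from about 0.425 to 0.925 m from the base axis. Payload 6.8 kg.
Tool frame: the origin (TCP) lies at the very end of the fingers, on their centre line; the grasp point (between the pads) lies 19 mm behind it; z points along the fingers, y is the line along which they close (so a half turn about z gives the same grasp; the last joint's range is limited). The gripper opens to 85 mm and grips with 20 to 120 N. Pads are 22 mm wide; open, the fingers measure 114 mm over their backs; the gripper's body (76 mm by 85 mm) begins 54 mm behind the grasp point. The pads swing forward as they close: fully open they stand 13 mm farther back than shut.
Start: joints at [1.102, 0.477, 0.022, 1.555, -0.011, 1.109, -0.083], TCP at [0.238, -0.632, 0.231] pointing down, gripper open.
Joint ranges: [-2.96, 2.96], [-0.34, 2.1], [-1.41, 1.46], [0.24, 2.44], [-1.37, 4.51], [0.17, 1.92], [-2.96, 2.96]. Speed limits (rad/s): [2.39, 2.39, 3.14, 3.14, 3.14, 3.14, 3.14].

### API

Orientations are given as a unit quaternion [w, x, y, z].
In Python, from station import get_obs, read_camera, hand_in gives the robot as it stands.
- The arm moves only by the tool arm_command, never from a script. Its argument "commands" is one flat list of numbers, 7 for each row, row after row: the shift along the tool's x, y, z in m, then the turn, a rotation vector about the tool's x, y, z in degrees, then the opening, from 0 (shut) to 1 (fully open). In form: [tx, ty, tz, rx, ry, rz, fingers, tx, ty, tz, rx, ry, rz, fingers, ...]. A call has 1 to 8 rows; each row is the pose to reach, as a shift and turn from the pose commanded when the call began, along the tool's axes at that moment; what a row does not reach only later rows make up. A row lasts 1/10 s, in which the tool goes at most 50 mm and 8.59 degrees, less where a joint would pass 70% of its speed; a pose out of reach is approached as far as the arm can. A call with a gripper value outside its range is refused whole. The fingers move at their own pace and stop on an object; "force" is the grip in N (left out, the last holds). Time passes only in rows, so rows that repeat a pose let the fingers close. It gives the time, the measured TCP pose, the force, the opening and the grip force at its end, in the units of the state.
- get_obs(): the state, without advancing time (a new reading comes with each control period).
- read_camera(name): name is "scene" or "top" or "wrist"; returns a dict with "img" (420x560x3 uint8, red, green, blue), "camera_matrix" (3x3 intrinsics, pixels), "k1" (the pictures are not rectified: a ray, as slopes to the right and down, at radius r is drawn at 1 + k1 r^2 times it, then the intrinsics apply), "pose" (4x4, takes a point from camera to world coordinates). Camera axes: x right, y down, z forward; pixel columns grow to the right and rows downward; lengths in m; the calibration is good to about 2 mm. A picture is of the moment at which its call begins. There is no depth.
- hand_in(): hands the job in; it is judged then, once.
The state is a dict: "t": time; "q": joint angles; "joint_vel": joint speeds; "joint_torque": joint torques, N m; "eef_pos": TCP position; "tool_rot": TCP orientation; "contact_force": force on the tool from outside, world axes, zero at the start; "torque": the same for the moment, N m; "gripper_width": opening from 0.0 (shut) to 1.0 (fully open); "grasp_force": force on a finger pad.
Only numpy, scipy, OpenCV 4.12 (cv2) and the standard library are available. Lean on these libraries where they do the work, as an engineer would, in place of code of your own. Each camera call takes 0.05 s, during which the arm holds its last target. There are 200 camera calls.

### The job

Load the laser-welding fixture: hang every coupon plate that is in the rack on a screw of its own, passing the screw head through the plate's big hole and sliding the plate down until the screw sits at the top of the narrow slot. When all are hanging, turn the red lock knob clockwise until it clicks past its detent and stays, and after that squeeze each of the two heat-sink clips open and release it onto the free edge of a copper tab, one clip on each tab, with well over a centimetre of the jaws over the tab. Leave everything else on the bench where it is.

Things in the scene. Friction and masses are not known exactly. Their poses are not given: they have to be found in the camera images.
- plate1: steel grey plate with green tab; may be absent. x 5 mm thick, y 70 wide, z (up) 84 tall, 110 g; origin mid bottom edge. Grip tab on top: 16 (y) x 10 (x), z 84-118. Keyhole on the centre line: entry hole 24 wide, z 26-50, then up into a slot 10 wide, closed end at z 72; hung, the shank centre is at z 69. Faces alike. Starts upright in a rack slot, x along the rack's x, lean up to 4 deg
- plate2: brass plate with orange tab; may be absent. x 5 mm thick, y 70 wide, z (up) 84 tall, 110 g; origin mid bottom edge. Grip tab on top: 16 (y) x 10 (x), z 84-118. Keyhole on the centre line: entry hole 24 wide, z 26-50, then up into a slot 10 wide, closed end at z 72; hung, the shank centre is at z 69. Faces alike. Starts upright in a rack slot, x along the rack's x, lean up to 4 deg
- plate3: white plate with black tab; may be absent. x 5 mm thick, y 70 wide, z (up) 84 tall, 110 g; origin mid bottom edge. Grip tab on top: 16 (y) x 10 (x), z 84-118. Keyhole on the centre line: entry hole 24 wide, z 26-50, then up into a slot 10 wide, closed end at z 72; hung, the shank centre is at z 69. Faces alike. Starts upright in a rack slot, x along the rack's x, lean up to 4 deg
- fixture: fixed fixture: upright panel 330 mm wide (y -165 to 165), 20 thick, 120 high, foot 70 deep, 12 high. Origin on the table under the middle of the screw face; x out of that face (away from the robot, yaw within 0.2 rad), z up. Blue lock box 70 x 80, 95 high, centred at x -10, y 215, red knob on top
- screw1 (a point): shoulder screw at fixture y -105 mm, standing out along the fixture's x: point on the shank axis midway between panel face and head, 110 mm above the table. Shank 6 mm thick, 9 mm long from face to head; brass head 16 mm across, 4 mm thick. Site axes are the fixture's
- screw2 (a point): shoulder screw at fixture y 0 mm, standing out along the fixture's x: point on the shank axis midway between panel face and head, 110 mm above the table. Shank 6 mm thick, 9 mm long from face to head; brass head 16 mm across, 4 mm thick. Site axes are the fixture's
- screw3 (a point): shoulder screw at fixture y 105 mm, standing out along the fixture's x: point on the shank axis midway between panel face and head, 110 mm above the table. Shank 6 mm thick, 9 mm long from face to head; brass head 16 mm across, 4 mm thick. Site axes are the fixture's
- rack: grey rack, fixed; origin centre of underside; base 150 (x) x 90 (y) x 8 mm; slots at x -45, 0, 45 mm, 7 mm wide, between ribs along y that reach z 38. Plates stand in them on the base, within 6 mm of the middle in y
- lock_knob (a joint): lock knob angle, rad, grows clockwise seen from above: 0 open (start), 1.2 stop. An over-centre spring resists with about 0.2 N m, less and less up to its crest at 0.75, then snaps the knob on to 1.2, where it stays; let go before 0.75 it springs back to 0
- knob_grip (a point): on the knob's vertical axis, 125 mm above the table, the height to grip. Red grip bar 46 mm long, 14 thick, from 105 to 133 mm high, on a disc 50 mm across with its top at 105. The bar lies along the point's x, which turns with the knob (the fixture's x at angle 0)
- clip1: cross-action clip lying flat, z up, 82 mm long (x -32 to 50), 18 thick, 70 g; origin at the crossing, on the underside. Copper jaws, x 4-50, point to +x, 2 mm apart. Blue handles, flat outer faces at y +25 and -25, x -32 to -6. Squeezing them by s (up to 14 mm, 6 to 15 N) opens the jaws by s. This body is the half with the +y handle; the clip's midline is at its y = s/2
- clip1_jaw (a joint): squeeze s of that clip in m: 0 relaxed, 0.014 fully squeezed (36 mm over the handles, jaws 16 mm apart), about 0.003 when it grips the 5 mm tab
- jaw_mid1 (a point): between the jaws of clip1, 10 mm behind their tips (clip x 40, y 0, z 9 mm: mid-thickness)
- clip2: cross-action clip lying flat, z up, 82 mm long (x -32 to 50), 18 thick, 70 g; origin at the crossing, on the underside. Copper jaws, x 4-50, point to +x, 2 mm apart. Yellow handles, flat outer faces at y +25 and -25, x -32 to -6. Squeezing them by s (up to 14 mm, 6 to 15 N) opens the jaws by s. This body is the half with the +y handle; the clip's midline is at its y = s/2
- clip2_jaw (a joint): squeeze s of that clip in m: 0 relaxed, 0.014 fully squeezed (36 mm over the handles, jaws 16 mm apart), about 0.003 when it grips the 5 mm tab
- jaw_mid2 (a point): between the jaws of clip2, 10 mm behind their tips (clip x 40, y 0, z 9 mm: mid-thickness)
- tab_edge1 (a point): middle of the free upright edge of the copper tab at fixture y -70 mm on the fixture's back (robot's side): an upright sheet 5 mm thick (y), 45 to 90 mm above the table, standing 55 mm out of the panel's back. Site axes are the fixture's: x points from the edge into the tab (the way the clip goes on), z up
- tab_edge2 (a point): middle of the free upright edge of the copper tab at fixture y 70 mm on the fixture's back (robot's side): an upright sheet 5 mm thick (y), 45 to 90 mm above the table, standing 55 mm out of the panel's back. Site axes are the fixture's: x points from the edge into the tab (the way the clip goes on), z up
- screwdriver: bystander: screwdriver, to be left where it is
- brush: bystander: brush, to be left where it is
- solvent: bystander: clear bottle with blue cap, to be left where it is
- chuck: bystander: stepped steel chuck, to be left where it is
- gauge_block: bystander: small steel block, to be left where it is
- tip_cup: bystander: dark steel cup, to be left where it is
Mind the look-alikes: they are no part of the job. There is more than one size of the plate2; the one meant has the size given above.

How it is judged:
By the outcome, as a careful person would: the job done as asked, in the order asked, and still so for the second after the job is handed in, with the robot touching nothing.
Of plate1, plate2, plate3 only 2 to 3 are there at a start; the rules pass over those that are not, and their reading is None.
At some moment in a run one of clip1, clip2 may be knocked a few centimetres aside while the robot is not near it.
It also fails if it takes over 210 s, if anything falls off the work surface, if the arm or the gripper's body presses on something with over 40 N, if the wrist force passes 120 N, or if a joint passes its speed limit or range.

## Working session

There is one attempt and no reset: what is moved stays moved. The work goes in short steps, Python scripts to look and compute and a tool call to move; the robot and the scene stay as the last step left them, time stands still between calls to the robot, and variables do not carry over. Pictures are saved under pics/ and viewed, at most 14 in all, crops included, and the job is handed in when it is done.

Besides the shell and the picture viewer there is one more tool, called after "Emit:" as a command line: name --argument value ..., lists and objects as JSON in quotes. arm_command: Moves the arm, as the interface text tells. Its arguments: {"type":"object","properties":{"commands":{"type":"array","items":{"type":"number"}},"force":{"type":"number"}},"required":["commands"]}

```bash
ls; mkdir -p pics; python3 - <<'E'
from station import *
import cv2,numpy as np
o=get_obs();print({k:np.round(v,3) for k,v in o.items()})
for n in ["scene","top","wrist"]:
    c=read_camera(n);cv2.imwrite(f"pics/{n}0.png",c["img"][:,:,::-1]);np.save(f"pics/{n}0.npy",c,allow_pickle=True)
    print(n,c["camera_matrix"].tolist(),c["k1"],np.round(c["pose"],4).tolist())
E
```

```text
pics
{'t': np.float64(0.0), 'q': array([ 1.102,  0.478,  0.022,  1.556, -0.012,  1.109, -0.083]), 'joint_vel': array([ 0.001,  0.001,  0.001, -0.001, -0.   , -0.   ,  0.   ]), 'joint_torque': array([ 1.0000e-03, -5.9644e+01,  1.6080e+00, -2.8120e+01,  1.2000e-02,
        9.0000e-03,  0.0000e+00]), 'eef_pos': array([ 0.238, -0.631,  0.23 ]), 'tool_rot': array([-0.001,  0.984,  0.179, -0.   ]), 'contact_force': array([-0.107,  0.408, -0.978]), 'torque': array([0.057, 0.014, 0.021]), 'grasp_force': np.float64(0.0), 'gripper_width': np.float64(0.999)}
scene [[505.4404724216076, 0.0, 286.2597670817878], [0.0, 505.4404724216076, 207.10644830124923], [0.0, 0.0, 1.0]] 0.056814825369458984 [[-0.1304, 0.7595, -0.6373, 1.3396], [0.9914, 0.1065, -0.076, 0.1153], [0.0101, -0.6418, -0.7668, 1.0944], [0.0, 0.0, 0.0, 1.0]]
top [[487.0701929469452, 0.0, 280.01734821748704], [0.0, 487.0701929469452, 214.98227293267482], [0.0, 0.0, 1.0]] -0.17113567669437885 [[-0.0183, -0.9867, 0.1612, 0.3551], [-0.9998, 0.0195, 0.0062, 0.0097], [-0.0093, -0.1611, -0.9869, 1.2903], [0.0, 0.0, 0.0, 1.0]]
wrist [[372.5584525578282, 0.0, 277.6813852708748], [0.0, 372.5584525578282, 210.26202533545063], [0.0, 0.0, 1.0]] -0.07460756870453067 [[0.3538, -0.8903, -0.2866, 0.3113], [-0.9353, -0.3378, -0.1053, -0.603], [-0.0031, 0.3053, -0.9523, 0.3734], [0.0, 0.0, 0.0, 1.0]]
```

View pics/scene0.png

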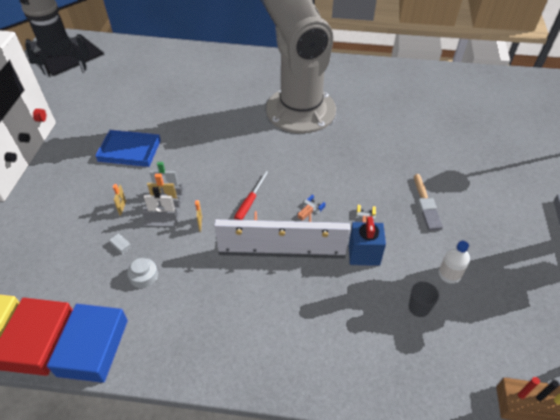

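View pics/top0.png

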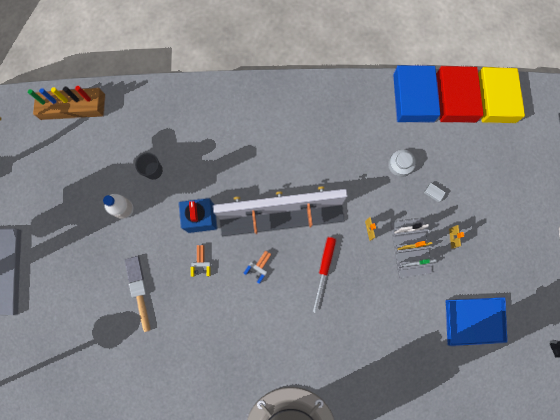

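The scene view shows the panel with three screws at about (240..325, 232), the blue lock box at (367,243), and three plates in the rack at about (162,190). The brass look-alikes stand at (119,197) and (198,213). In the top view the plates' tabs are at (417,226) black, (424,244) orange and (424,263) green. The yellow clip is at (201,262) and the blue clip at (257,266).

View pics/wrist0.png

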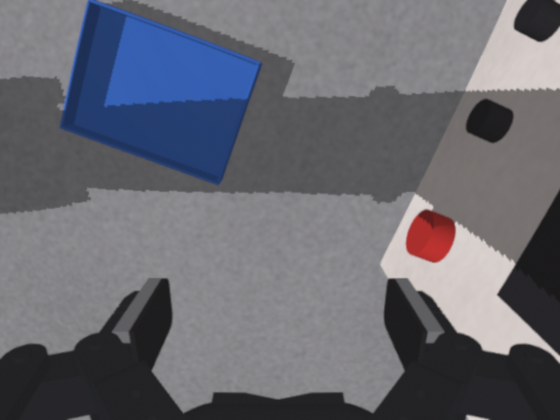

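```bash
cat > h.py <<'E'
from station import *
import cv2,numpy as np
from scipy.spatial.transform import Rotation as R
def snap(n,f=None):
    c=read_camera(n)
    if f: cv2.imwrite(f"pics/{f}.png",c["img"][:,:,::-1])
    return c
def old(n): return np.load(f"pics/{n}.npy",allow_pickle=True).item()
def ray(c,u,v):
    K=c["camera_matrix"];d=np.array([(u-K[0,2])/K[0,0],(v-K[1,2])/K[1,1]]);s=d.copy()
    for _ in range(20): s=d/(1+c["k1"]*(s@s))
    P=np.array(c["pose"]);r=P[:3,:3]@np.array([s[0],s[1],1]);return P[:3,3],r/np.linalg.norm(r)
def onz(c,u,v,z):
    o,r=ray(c,u,v);return o+r*(z-o[2])/r[2]
def tri(obs):
    A=np.zeros((3,3));b=np.zeros(3);L=[ray(*q) for q in obs]
    for o,r in L:
        M=np.eye(3)-np.outer(r,r);A+=M;b+=M@o
    p=np.linalg.solve(A,b);return p,[float(np.linalg.norm((np.eye(3)-np.outer(r,r))@(p-o))) for o,r in L]
def proj(c,p):
    P=np.linalg.inv(np.array(c["pose"]));q=P[:3,:3]@np.asarray(p)+P[:3,3];s=q[:2]/q[2];s=s*(1+c["k1"]*(s@s))
    K=c["camera_matrix"];return np.array([K[0,0]*s[0]+K[0,2],K[1,1]*s[1]+K[1,2]])
def blobs(c,lo,hi,roi=None,mn=8):
    m=cv2.inRange(cv2.cvtColor(c["img"],cv2.COLOR_RGB2HSV),np.array(lo),np.array(hi))
    if roi:
        z=np.zeros_like(m);x0,y0,x1,y1=roi;z[y0:y1,x0:x1]=255;m&=z
    n,l,s,ce=cv2.connectedComponentsWithStats(m)
    return m,sorted([(int(s[i,4]),ce[i].round(1).tolist(),s[i,:4].tolist()) for i in range(1,n) if s[i,4]>=mn],reverse=True)
def tool():
    o=get_obs();w,x,y,z=o["tool_rot"];return o["eef_pos"],R.from_quat([x,y,z,w])
def move(p,yaw=None):
    """shift in tool axes and rz (deg) to TCP p, tool down with tool-x heading yaw (world deg, mod 180)"""
    e,r=tool()
    out=r.inv().apply(np.asarray(p)-e)
    rv=np.zeros(3)
    if yaw is not None:
        best=None
        for k in (0,180,-180):
            t=R.from_euler('z',yaw+k,degrees=True)*R.from_quat([1,0,0,0])
            v=(r.inv()*t).as_rotvec(degrees=True)
            if best is None or np.linalg.norm(v)<np.linalg.norm(best): best=v
        rv=best
    print("shift",out.round(4),"rot",rv.round(2))
E
python3 - <<'E'
from h import *
w,t,s=old("wrist0"),old("top0"),old("scene0")
for n,c in (("w",w),("t",t),("s",s)):
    for nm,lo,hi in (("green",(45,90,50),(85,255,255)),("orange",(5,150,120),(22,255,255)),("red",(0,170,100),(4,255,255))):
        print(n,nm,blobs(c,lo,hi)[1][:6])
print(tool()[1].as_matrix().round(3))
E
```

```text
w green []
w orange []
w red [(1672, [430.4, 237.3], [407, 213, 47, 49])]
t green [(92, [35.6, 96.1], [28, 89, 17, 15]), (46, [424.3, 261.2], [419, 259, 11, 6])]
t orange [(332, [83.0, 105.3], [67, 95, 31, 17]), (167, [456.0, 235.6], [450, 225, 14, 22]), (135, [40.2, 106.7], [34, 100, 19, 15]), (134, [370.2, 228.4], [366, 218, 10, 22]), (118, [415.8, 244.9], [398, 241, 34, 9]), (96, [199.5, 253.5], [197, 246, 6, 16])]
t red [(2160, [460.1, 93.9], [439, 66, 44, 56]), (319, [327.1, 255.5], [319, 237, 17, 38]), (96, [192.3, 211.8], [189, 202, 8, 19]), (46, [80.0, 92.0], [75, 86, 14, 15])]
s green [(48, [160.7, 166.6], [158, 162, 6, 11])]
s orange [(78, [9.1, 319.3], [0, 303, 20, 35]), (67, [158.6, 179.6], [155, 174, 8, 12]), (30, [116.3, 189.4], [114, 185, 6, 9]), (19, [197.2, 205.3], [196, 202, 3, 8]), (14, [530.5, 390.5], [524, 384, 14, 14])]
s red [(3705, [31.6, 335.1], [0, 299, 71, 75]), (179, [244.6, 206.4], [235, 193, 20, 26]), (124, [529.5, 387.4], [519, 378, 20, 20]), (94, [39.2, 114.6], [34, 110, 11, 10]), (74, [369.5, 227.1], [367, 218, 7, 19])]
[[ 0.936  0.353 -0.001]
 [ 0.353 -0.936  0.001]
 [-0.    -0.001 -1.   ]]
```

The wrist view shows only the blue tray and the white box with its knobs, with no target in sight. The wrist camera looks ahead of the fingers along the tool's x.

```bash
python3 - <<'E'
from h import *
t,s=old("top0"),old("scene0")
print("green",tri([(t,424.3,261.2),(s,160.7,166.6)]))
print("orange",onz(t,424,244,.12),onz(s,158.6,179.6,.12))
print("knob",tri([(t,192.3,211.8),(s,369.5,227.1)]))
print("decoys",onz(t,456,235.6,.1),onz(t,370,228,.1))
print("clips y,b",onz(t,201,262,.009),onz(t,257,266,.009))
print("panel ends top",onz(t,346,194,.12),onz(t,214,209,.12))
# crop: top fixture x2 and rack
a=cv2.resize(t["img"][175:295,165:365],None,fx=4,fy=4,interpolation=cv2.INTER_CUBIC);cv2.imwrite("pics/tf.png",a[:,:,::-1])
e,r=tool();P=np.array(old("wrist0")["pose"])
print("cam in tool",r.inv().apply(P[:3,3]-e).round(4),(r.inv().as_matrix()@P[:3,:3]).round(3).tolist())
move((0.5,-0.36,0.35),0)
E
```

```text
green (array([ 0.42636013, -0.3360648 ,  0.10907689]), [0.0011936145467548282, 0.0011936145467549403])
orange [ 0.46751054 -0.33334181  0.12      ] [ 0.48315717 -0.32413837  0.12      ]
knob (array([0.55956062, 0.23082518, 0.11433915]), [0.0025007573030227455, 0.002500757303022738])
decoys [ 0.48840113 -0.42347655  0.1       ] [ 0.51250093 -0.2049521   0.1       ]
clips y,b [0.44260402 0.22900555 0.009     ] [0.42980681 0.08075036 0.009     ]
panel ends top [ 0.59532136 -0.1459731   0.12      ] [0.56433947 0.17857847 0.12      ]
cam in tool [ 0.0784 -0.0006 -0.1429] [[0.001, -0.952, -0.305], [1.0, 0.001, -0.001], [0.002, -0.305, 0.952]]
shift [ 0.3407 -0.1614 -0.1192] rot [-8.000e-02  2.000e-02  2.067e+01]
```

View pics/tf.png

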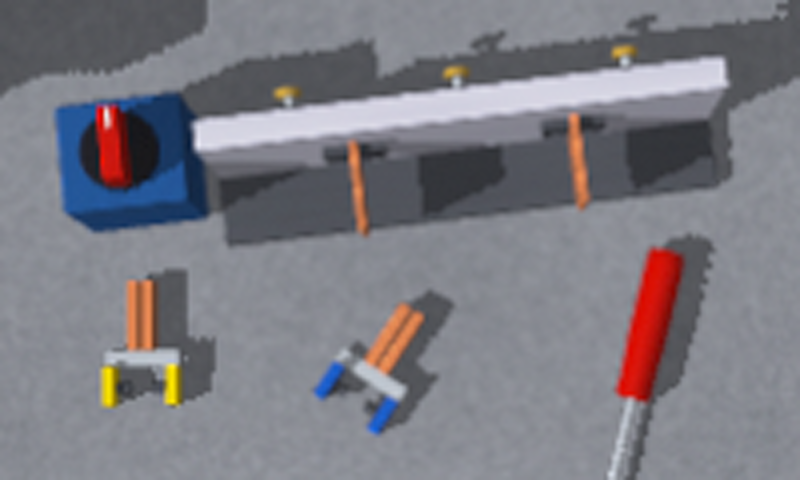

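The enlarged top crop shows the fixture yawed about +5°, with screws at crop (287,93), (455,73) and (624,52). The tabs' free edges are at (364,232) and (583,207). Both clips lie behind the fixture with their jaws pointing up in the image, which is +x.

```bash
python3 - <<'E'
from h import *
move((0.46,-0.34,0.31),0)
E
```

```text
shift [ 0.3104 -0.1942 -0.0792] rot [-8.000e-02  2.000e-02  2.067e+01]
```

Emit:
arm_command --commands '[0, 0, -0.05, 0, 0, 0, 1, 0.04, -0.025, -0.079, 0, 0, 7, 1, 0.08, -0.05, -0.079, 0, 0, 14, 1, 0.12, -0.075, -0.079, 0, 0, 20.7, 1, 0.16, -0.1, -0.079, 0, 0, 20.7, 1, 0.2, -0.125, -0.079, 0, 0, 20.7, 1, 0.24, -0.15, -0.079, 0, 0, 20.7, 1, 0.28, -0.175, -0.079, 0, 0, 20.7, 1]'

```text
t: 0.95
eef_pos: [0.4392, -0.3672, 0.3102]
tool_rot: [0.0, 1.0, -0.0, -0.0]
contact_force: [1.4, 0.2, 0.6]
gripper_width: 0.996
grasp_force: 0.0
```

Emit:
arm_command --commands '[0.02, -0.027, 0, 0, 0, 0, 1, 0.02, -0.027, 0, 0, 0, 0, 1, 0.02, -0.027, 0, 0, 0, 0, 1]'

```text
t: 1.25
eef_pos: [0.4587, -0.3413, 0.3101]
tool_rot: [-0.0, 1.0, 0.001, -0.0]
contact_force: [-0.2, -1.2, -0.4]
gripper_width: 1.005
grasp_force: 0.0
```

```bash
python3 - <<'E'
from h import *
c=snap("wrist","w1");np.save("pics/w1.npy",c,allow_pickle=True)
print(tool()[0])
E
```

```text
[ 0.45790259 -0.34260742  0.31009738]
```

View pics/w1.png

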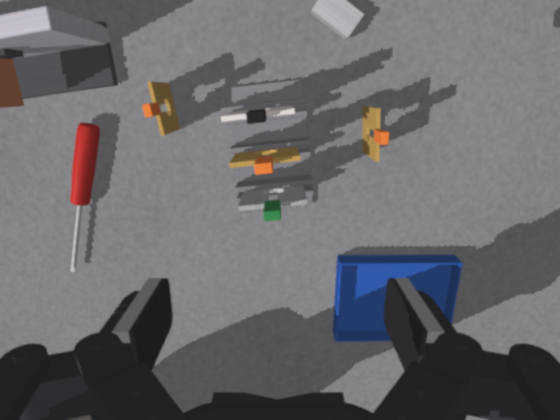

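The wrist view shows the three plates edge-on, all yawed about +6°: white with its tab at (256,117), brass at (263,165), grey at (272,211). The look-alikes are at (153,109) and (380,138).

```bash
python3 - <<'E'
from h import *
c=old("w1")
a=cv2.resize(c["img"][75:225,210:320],None,fx=4,fy=4,interpolation=cv2.INTER_NEAREST);cv2.imwrite("pics/w1c.png",a[:,:,::-1])
for nm,lo,hi in (("green",(45,90,30),(85,255,255)),("orange",(3,190,120),(16,255,255)),("black",(0,0,0),(180,255,45))):
    m,b=blobs(c,lo,hi,(225,95,300,225));print(nm,b[:3])
E
```

```text
green [(293, [271.7, 210.5], [264, 201, 16, 20])]
orange []
black [(174, [256.5, 115.6], [249, 110, 16, 12])]
```

View pics/w1c.png

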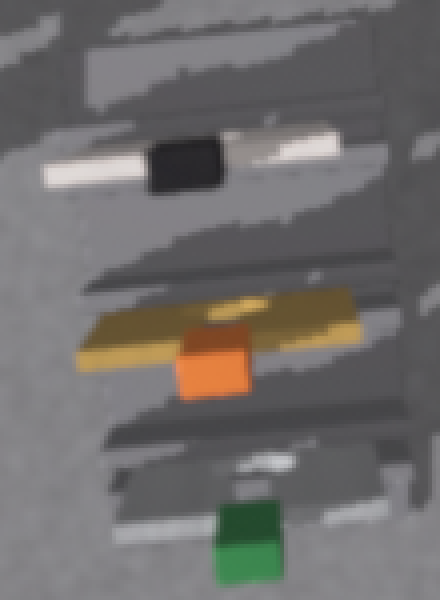

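```bash
python3 - <<'E'
from h import *
c=old("w1");f=lambda X,Y:(210+X/4-.5,75+Y/4-.5)
for n,t,a,b in (("black",(186.5,165),(43,183),(340,150)),("orange",(214.5,373),(78,365),(362,339)),("green",(249,560.5),(114,538),(388,512))):
    T=onz(c,*f(*t),.126);A=onz(c,*f(*a),.092);B=onz(c,*f(*b),.092);d=A-B
    print(n,T.round(4),"plate mid",((A+B)/2).round(4),"w",np.linalg.norm(d).round(4),"yaw",np.degrees(np.arctan2(-d[0],d[1])).round(2))
E
```

```text
black [ 0.5168 -0.3217  0.126 ] plate mid [ 0.5144 -0.3208  0.092 ] w 0.0708 yaw 6.23
orange [ 0.4715 -0.3273  0.126 ] plate mid [ 0.47   -0.3272  0.092 ] w 0.0699 yaw 5.39
green [ 0.4276 -0.3349  0.126 ] plate mid [ 0.4257 -0.3347  0.092 ] w 0.0699 yaw 5.82
```

Emit:
arm_command --commands '[0.012, -0.045, 0, 0, 0, 0, 1, 0.024, -0.09, 0, 0, 0, 0, 1, 0.036, -0.135, 0, 0, 0, 0, 1, 0.048, -0.18, 0, 0, 0, 0, 1, 0.06, -0.225, 0, 0, 0, 0, 1, 0.07, -0.27, 0, 0, 0, 0, 1, 0.08, -0.315, 0, 0, 0, 0, 1, 0.08, -0.35, 0, 0, 0, 0, 1]'

```text
t: 2.1
eef_pos: [0.5394, 0.009, 0.3103]
tool_rot: [-0.0, 1.0, -0.001, 0.0]
contact_force: [0.5, 0.4, 0.4]
gripper_width: 1.0
grasp_force: 0.0
```

Emit:
arm_command --commands '[0, 0, 0, 0, 0, 0, 1, 0, 0, 0, 0, 0, 0, 1, 0, 0, 0, 0, 0, 0, 1]'

```text
t: 2.4
eef_pos: [0.5387, 0.0053, 0.3101]
tool_rot: [0.001, 1.0, -0.002, -0.0]
contact_force: [-0.5, 0.7, -0.4]
gripper_width: 1.001
grasp_force: 0.0
```

```bash
python3 - <<'E'
from h import *
c=snap("wrist");np.save("pics/w2.npy",c,allow_pickle=True)
print(tool()[0],tool()[1].as_quat().round(4))
for y in (0.12,0.016,-0.09): print(proj(c,(0.6,y,.11)).round())
a=cv2.resize(c["img"][20:300,60:460],None,fx=2,fy=2,interpolation=cv2.INTER_CUBIC);cv2.imwrite("pics/w2c.png",a[:,:,::-1])
E
```

```text
[0.53867934 0.00531992 0.31017235] [ 1.0e+00 -2.3e-03 -1.0e-04  4.0e-04]
[151. 112.]
[266. 111.]
[384. 111.]
```

View pics/w2c.png

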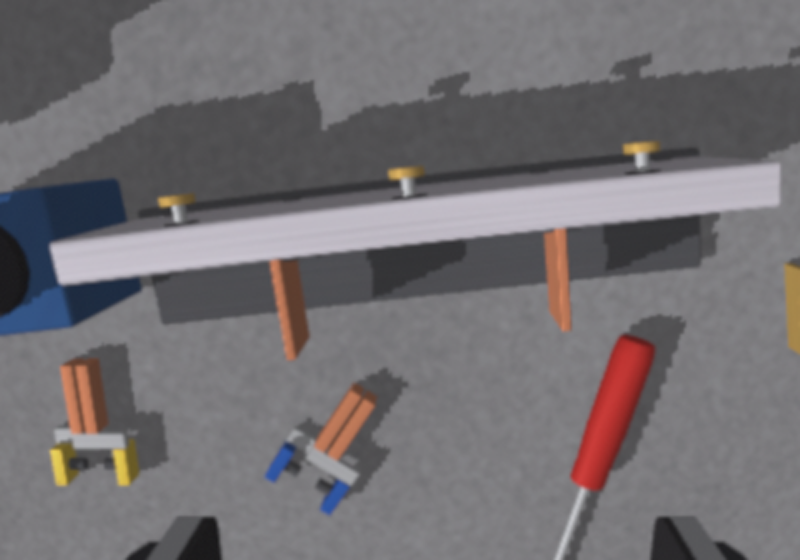

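The crop shows the panel top corners at (51,243), (58,284), (779,163) and (779,204), and the screw heads at (176,202), (406,173) and (641,148). The yellow clip is at (93,435) and the blue clip at (330,445).

```bash
python3 - <<'E'
from h import *
c=old("w2");f=lambda X,Y:(60+X/2-.25,20+Y/2-.25)
P=[onz(c,*f(*p),.12)[:2] for p in ((51,243),(58,284),(779,163),(779,204))]
print(np.round(P,4).tolist())
d=P[0]-P[2];yaw=np.arctan2(-d[0],d[1]);print("len",np.linalg.norm(d),"thick",np.linalg.norm(P[0]-P[1]),"yaw",np.degrees(yaw))
ex=np.array([np.cos(yaw),np.sin(yaw)]);ey=np.array([-ex[1],ex[0]])
o=(P[0]+P[2])/2;print("origin",o)
for p,y in (((176,202),105),((406,173.5),0),((641.5,148),-105)):
    h=onz(c,*f(*p),.112)[:2];print("head",h.round(4),"fix frame",((h-o)@ex).round(4),((h-o)@ey).round(4))
k=o+ex*-.010+ey*.215;print("knob pred",k,"top cam",tri([(old("top0"),192.3,211.8),(old("scene0"),369.5,227.1)])[0])
for y in (-.07,.07): print("tab edge",o-.075*ex+ey*y)
E
```

```text
[[0.5762, 0.1804], [0.5573, 0.1799], [0.6097, -0.1446], [0.592, -0.1467]]
len 0.3267995816787985 thick 0.01883088558554708 yaw 5.89904266703809
origin [0.59295374 0.01790514]
head [0.5927 0.1234] fix frame 0.0106 0.105
head [0.6041 0.0191] fix frame 0.0112 0.0001
head [ 0.6152 -0.0851] fix frame 0.0116 -0.1048
knob pred [0.56090987 0.23073885] top cam [0.55956062 0.23082518 0.11433915]
tab edge [ 0.52554521 -0.05943237]
tab edge [0.51115658 0.07982626]
```

```bash
python3 - <<'E'
from h import *
print(get_obs()["q"].round(3))
for y in (95.8,-84.2): move((.5168,-.3217,.2),y)
E
```

```text
[ 0.136  0.203 -0.306  1.766  0.066  1.183 -1.764]
shift [-0.0204  0.327   0.1105] rot [ 5.000e-02 -3.000e-02  8.394e+01]
shift [-0.0204  0.327   0.1105] rot [ 5.000e-02 -3.000e-02  8.394e+01]
```

Emit:
arm_command --commands '[-0.003, 0.045, 0, 0, 0, -8, 0.45, -0.006, 0.09, 0, 0, 0, -16, 0.45, -0.009, 0.135, 0, 0, 0, -24, 0.45, -0.012, 0.18, 0, 0, 0, -32, 0.45, -0.015, 0.225, 0, 0, 0, -40, 0.45, -0.018, 0.27, 0, 0, 0, -48, 0.45, -0.02, 0.315, 0, 0, 0, -56, 0.45, -0.02, 0.327, 0, 0, 0, -64, 0.45]' --force 60

```text
t: 3.25
eef_pos: [0.5149, -0.3279, 0.3098]
tool_rot: [0.001, 0.85, 0.527, -0.002]
contact_force: [0.1, 0.7, -0.9]
gripper_width: 0.452
grasp_force: 0.0
```

Emit:
arm_command --commands '[0, 0, 0.04, 0, 0, -8, 0.45, 0, 0, 0.08, 0, 0, -16, 0.45, 0, 0, 0.11, 0, 0, -24, 0.45, 0, 0, 0.11, 0, 0, -32, 0.45, 0, 0, 0.11, 0, 0, -32, 0.45, 0, 0, 0.11, 0, 0, -32, 0.45]'

```text
t: 3.85
eef_pos: [0.5182, -0.3206, 0.2008]
tool_rot: [0.001, 0.672, 0.741, -0.0]
contact_force: [-0.3, 0.1, 0.0]
gripper_width: 0.448
grasp_force: 0.0
```

```bash
python3 - <<'E'
from h import *
print(tool()[0],get_obs()["q"].round(2),get_obs()["gripper_width"])
move((.5168,-.3217,.096),95.8)
c=snap("wrist","w3");np.save("pics/w3.npy",c,allow_pickle=True)
print(proj(c,(.5168,-.3217,.126)))
E
```

```text
[ 0.51820078 -0.32055315  0.20081437] [ 0.72  0.42 -0.35  1.73  0.16  1.01  0.41] 0.4477836158760302
shift [-0.0009 -0.0016  0.1048] rot [ 0.04  0.05 -0.17]
[275.02194031 226.01528142]
```

View pics/w3.png

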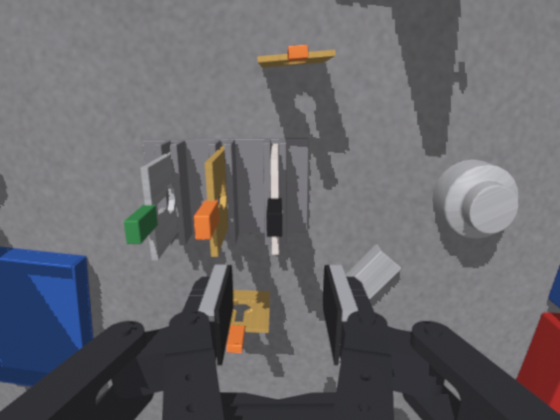

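The wrist view shows the white plate's black tab at (274,218), where it was predicted, centred between the fingers. Green is at (140,225), orange at (206,220), and a brass look-alike at (250,310) is clear of the fingers.

Emit:
arm_command --commands '[-0.001, -0.0015, 0.04, 0, 0, 0, 0.45, -0.001, -0.0015, 0.075, 0, 0, 0, 0.45, -0.001, -0.0015, 0.105, 0, 0, 0, 0.45, -0.001, -0.0015, 0.105, 0, 0, 0, 0.45]'

```text
t: 4.3
eef_pos: [0.5146, -0.3194, 0.0922]
tool_rot: [-0.003, 0.67, 0.742, -0.001]
contact_force: [-0.8, 0.2, 0.4]
gripper_width: 0.449
grasp_force: 0.0
```

Emit:
arm_command --commands '[0, 0, 0, 0, 0, 0, 0.3, 0, 0, 0, 0, 0, 0, 0.1, 0, 0, 0, 0, 0, 0, 0, 0, 0, 0, 0, 0, 0, 0, 0, 0, 0, 0, 0, 0, 0, 0, 0, 0, 0, 0, 0, 0]' --force 60

```text
t: 4.9
eef_pos: [0.5177, -0.3211, 0.0978]
tool_rot: [0.001, 0.67, 0.743, -0.0]
contact_force: [-3.2, 0.2, 5.0]
gripper_width: 0.109
grasp_force: 58.7
```

Emit:
arm_command --commands '[0, 0, -0.02, 0, 0, 0, 0, 0, 0, -0.05, 0, 0, 0, 0, 0, 0, -0.09, 0, 0, 0, 0, 0, 0, -0.12, 0, 0, 0, 0, 0, 0, -0.14, 0, 0, 0, 0, 0, 0, -0.14, 0, 0, 0, 0]'

```text
t: 5.5
eef_pos: [0.5194, -0.3211, 0.2405]
tool_rot: [0.004, 0.67, 0.743, 0.001]
contact_force: [0.4, 0.1, -0.6]
gripper_width: 0.101
grasp_force: 58.5
```

```bash
python3 - <<'E'
from h import *
print(tool()[0],get_obs()["gripper_width"])
c=snap("wrist","w4");np.save("pics/w4.npy",c,allow_pickle=True)
E
```

```text
[ 0.51942182 -0.32113108  0.24045798] 0.10066535562527731
```

View pics/w4.png

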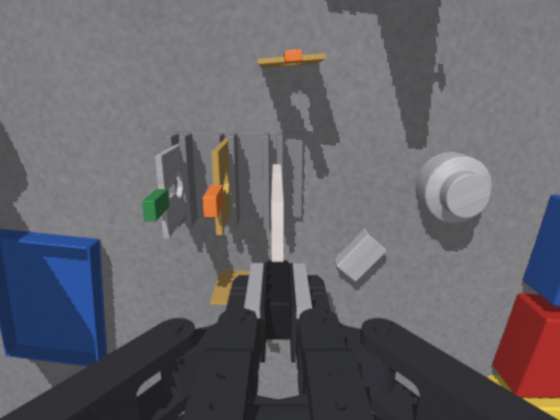

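The white plate is held, upright and edge-on at column 277 between the pads, and the rack slot is empty.

```bash
cat >> h.py <<'E'
O=np.array([.593,.018]);YAW=5.9
EX=np.array([np.cos(np.radians(YAW)),np.sin(np.radians(YAW))]);EY=np.array([-EX[1],EX[0]])
def fx(x,y,z): return np.array([*(O+EX*x+EY*y),z])
def infix(p): d=np.asarray(p)[:2]-O;return np.array([d@EX,d@EY])
E
python3 - <<'E'
from h import *
move(fx(.036,-.105,.24),95.9)
E
```

```text
shift [ 0.2241  0.1453 -0.0021] rot [0.24 0.18 0.05]
```

Emit:
arm_command --commands '[0.038, 0.024, 0, 0, 0, 0, 0, 0.076, 0.048, 0, 0, 0, 0, 0, 0.114, 0.072, 0, 0, 0, 0, 0, 0.152, 0.096, 0, 0, 0, 0, 0, 0.19, 0.12, 0, 0, 0, 0, 0, 0.224, 0.145, 0, 0, 0, 0, 0, 0.224, 0.145, 0, 0, 0, 0, 0, 0.224, 0.145, 0, 0, 0, 0, 0]'

```text
t: 6.35
eef_pos: [0.6377, -0.0809, 0.234]
tool_rot: [-0.001, 0.668, 0.744, -0.0]
contact_force: [0.0, -0.8, -0.2]
gripper_width: 0.109
grasp_force: 58.6
```

Emit:
arm_command --commands '[0, 0, 0.03, 0, 0, 0, 0, 0, 0, 0.06, 0, 0, 0, 0, 0, 0, 0.079, 0, 0, 0, 0, 0, 0, 0.079, 0, 0, 0, 0, 0, 0, 0.079, 0, 0, 0, 0, 0, 0, 0.079, 0, 0, 0, 0]'

```text
t: 6.95
eef_pos: [0.6388, -0.0831, 0.1577]
tool_rot: [0.001, 0.67, 0.743, 0.001]
contact_force: [-0.3, 0.3, -1.0]
gripper_width: 0.105
grasp_force: 58.7
```

```bash
python3 - <<'E'
from h import *
import time
a=[]
for n in ("scene","wrist","top","top"):
    c=snap(n);a.append(tool()[0]);
    if n!="top" or len(a)==3: np.save(f"pics/{n}5.npy",c,allow_pickle=True)
print(np.round(a,4));print(infix(a[-1]).round(4))
p=np.mean(a,0)
move(fx(.0045,-.105,.161),95.9)
s=np.load("pics/scene5.npy",allow_pickle=True).item()
u,v=proj(s,fx(.011,-.105,.11)).astype(int);print(u,v)
x0,y0=u-50,v-45
a=cv2.resize(s["img"][y0:y0+75,x0:x0+100],None,fx=6,fy=6,interpolation=cv2.INTER_CUBIC);cv2.imwrite("pics/s5.png",a[:,:,::-1])
E
```

```text
[[ 0.6389 -0.0829  0.1579]
 [ 0.6389 -0.0827  0.1578]
 [ 0.6387 -0.0825  0.1576]
 [ 0.6386 -0.0824  0.1574]]
[ 0.035  -0.1046]
shift [-0.0004 -0.0305 -0.0036] rot [0.1  0.03 0.06]
239 231
```

View pics/s5.png

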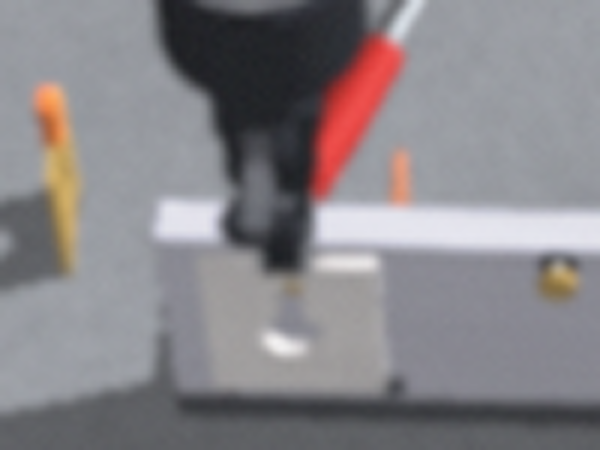

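The scene crop shows the white plate hanging square in front of screw 1. The brass screw shows through the slot at about (290,285), on the plate's centre line.

Emit:
arm_command --commands '[0, 0, -0.003, 0, 0, 0, 0, 0, -0.01, -0.003, 0, 0, 0, 0, 0, -0.016, -0.003, 0, 0, 0, 0, 0, -0.022, -0.003, 0, 0, 0, 0, 0, -0.027, -0.003, 0, 0, 0, 0, 0, -0.03, -0.003, 0, 0, 0, 0, 0, -0.03, -0.003, 0, 0, 0, 0, 0, -0.03, -0.003, 0, 0, 0, 0]'

```text
t: 7.95
eef_pos: [0.6083, -0.0855, 0.1594]
tool_rot: [0.0, 0.669, 0.743, 0.0]
contact_force: [0.2, -0.4, -1.4]
gripper_width: 0.108
grasp_force: 58.7
```

Emit:
arm_command --commands '[0, 0, 0.006, 0, 0, 0, 0, 0, 0, 0.012, 0, 0, 0, 0, 0, 0, 0.018, 0, 0, 0, 0, 0, 0, 0.024, 0, 0, 0, 0, 0, 0, 0.026, 0, 0, 0, 0, 0, 0, 0.026, 0, 0, 0, 0]'

```text
t: 8.55
eef_pos: [0.608, -0.0854, 0.1328]
tool_rot: [-0.0, 0.669, 0.743, -0.0]
contact_force: [0.2, -0.2, -1.0]
gripper_width: 0.107
grasp_force: 58.7
```

Emit:
arm_command --commands '[0, 0, 0.001, 0, 0, 0, 0, 0, 0, 0.002, 0, 0, 0, 0, 0, 0, 0.003, 0, 0, 0, 0, 0, 0, 0.003, 0, 0, 0, 0]'

```text
t: 8.95
eef_pos: [0.6084, -0.0854, 0.1307]
tool_rot: [0.0, 0.669, 0.743, 0.0]
contact_force: [-0.6, -0.9, 1.3]
gripper_width: 0.105
grasp_force: 59.1
```

Emit:
arm_command --commands '[0, 0, 0.001, 0, 0, 0, 0, 0, 0, 0.001, 0, 0, 0, 0, 0, 0, 0.001, 0, 0, 0, 0]'

```text
t: 9.25
eef_pos: [0.6085, -0.0854, 0.1304]
tool_rot: [0.0, 0.669, 0.743, 0.0]
contact_force: [-2.8, -0.1, 7.1]
gripper_width: 0.109
grasp_force: 60.1
```

Emit:
arm_command --commands '[0, 0, 0, 0, 0, 0, 0.2, 0, 0, 0, 0, 0, 0, 0.35, 0, 0, 0, 0, 0, 0, 0.45, 0, 0, -0.03, 0, 0, 0, 0.45, 0, 0, -0.07, 0, 0, 0, 0.45, 0, 0, -0.11, 0, 0, 0, 0.45, 0, 0, -0.11, 0, 0, 0, 0.45]'

```text
t: 9.95
eef_pos: [0.6116, -0.0852, 0.2454]
tool_rot: [0.004, 0.669, 0.743, 0.003]
contact_force: [0.0, 0.5, -0.3]
gripper_width: 0.452
grasp_force: 0.0
```

```bash
python3 - <<'E'
from h import *
s=snap("scene","s6");t=snap("top","t6")
u,v=proj(s,fx(.011,-.105,.11)).astype(int);x0,y0=u-50,v-45
a=cv2.resize(s["img"][y0:y0+75,x0:x0+100],None,fx=6,fy=6,interpolation=cv2.INTER_CUBIC);cv2.imwrite("pics/s6c.png",a[:,:,::-1])
print(tool()[0])
move((.4715,-.3273,.24),95.8)
E
```

```text
[ 0.60866984 -0.08544529  0.2400977 ]
shift [-2.263e-01 -1.616e-01 -1.000e-04] rot [0.11 0.03 0.17]
```

View pics/s6c.png

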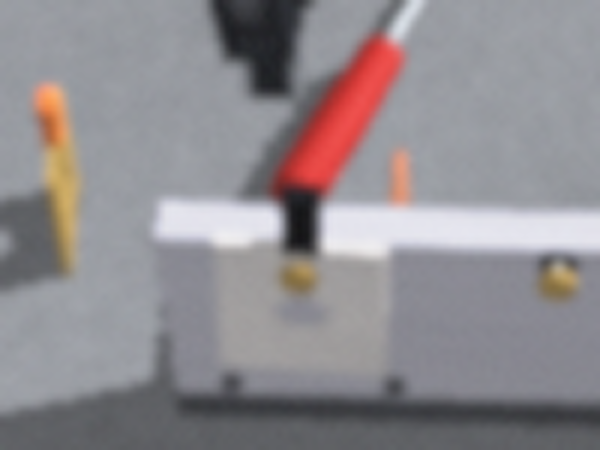

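The white plate hangs on screw 1, with the screw head at the slot top (300,277) and the plate square and released.

Emit:
arm_command --commands '[-0.038, -0.027, 0, 0, 0, 0, 0.45, -0.076, -0.054, 0, 0, 0, 0, 0.45, -0.114, -0.081, 0, 0, 0, 0, 0.45, -0.152, -0.108, 0, 0, 0, 0, 0.45, -0.19, -0.135, 0, 0, 0, 0, 0.45, -0.2263, -0.1616, 0, 0, 0, 0, 0.45, -0.2263, -0.1616, 0, 0, 0, 0, 0.45, -0.2263, -0.1616, 0, 0, 0, 0, 0.45]'

```text
t: 10.85
eef_pos: [0.4694, -0.328, 0.2375]
tool_rot: [-0.001, 0.67, 0.742, -0.0]
contact_force: [0.9, 0.7, -0.2]
gripper_width: 0.449
grasp_force: 0.0
```

```bash
python3 - <<'E'
from h import *
c=snap("wrist","w7");snap("top")
print(tool()[0]);move((.4715,-.3273,.097),95.8)
m,b=blobs(c,(3,150,120),(16,255,255),(180,120,420,300));print(b[:4],proj(c,(.4715,-.3273,.126)))
E
```

```text
[ 0.47131232 -0.3256854   0.23821971]
shift [-1.900e-03  1.000e-04  1.412e-01] rot [-0.05 -0.11  0.28]
[(421, [281.0, 200.7], [275, 184, 13, 34])] [280.96850443 206.71948829]
```

Emit:
arm_command --commands '[-0.001, 0, 0.045, 0, 0, 0, 0.45, -0.001, 0, 0.09, 0, 0, 0, 0.45, -0.001, 0, 0.125, 0, 0, 0, 0.45, -0.001, 0, 0.141, 0, 0, 0, 0.45, -0.001, 0, 0.141, 0, 0, 0, 0.45, -0.001, 0, 0.141, 0, 0, 0, 0.45]'

```text
t: 11.55
eef_pos: [0.4722, -0.327, 0.0985]
tool_rot: [-0.0, 0.668, 0.744, 0.0]
contact_force: [1.0, 0.8, 1.0]
gripper_width: 0.453
grasp_force: 0.0
```

Emit:
arm_command --commands '[0, 0, 0, 0, 0, 0, 0.3, 0, 0, 0, 0, 0, 0, 0.1, 0, 0, 0, 0, 0, 0, 0, 0, 0, 0, 0, 0, 0, 0, 0, 0, 0, 0, 0, 0, 0, 0, 0, 0, 0, 0, 0, 0]' --force 60

```text
t: 12.15
eef_pos: [0.4722, -0.3288, 0.0998]
tool_rot: [0.001, 0.669, 0.743, 0.0]
contact_force: [-0.4, 0.7, 6.6]
gripper_width: 0.102
grasp_force: 59.5
```

Emit:
arm_command --commands '[0, 0, -0.02, 0, 0, 0, 0, 0, 0, -0.05, 0, 0, 0, 0, 0, 0, -0.09, 0, 0, 0, 0, 0, 0, -0.12, 0, 0, 0, 0, 0, 0, -0.145, 0, 0, 0, 0, 0, 0, -0.145, 0, 0, 0, 0, 0, 0, -0.145, 0, 0, 0, 0]'

```text
t: 12.85
eef_pos: [0.4709, -0.3283, 0.2433]
tool_rot: [0.0, 0.669, 0.743, -0.0]
contact_force: [-0.0, 0.9, -2.4]
gripper_width: 0.102
grasp_force: 58.9
```

```bash
python3 - <<'E'
from h import *
c=snap("wrist","w8");print(tool()[0],get_obs()["gripper_width"])
move(fx(.036,0,.24),95.9)
E
```

```text
[ 0.47030748 -0.32804967  0.24223494] 0.10605034983964115
shift [0.3314 0.194  0.0022] rot [-0.08 -0.05  0.06]
```

Emit:
arm_command --commands '[0, 0.02, -0.03, 0, 0, 0, 0, 0.03, 0.055, -0.04, 0, 0, 0, 0, 0.07, 0.085, -0.04, 0, 0, 0, 0, 0.11, 0.11, -0.04, 0, 0, 0, 0, 0.15, 0.135, -0.04, 0, 0, 0, 0, 0.19, 0.16, -0.04, 0, 0, 0, 0, 0.23, 0.18, -0.04, 0, 0, 0, 0, 0.275, 0.194, -0.04, 0, 0, 0, 0]'

```text
t: 13.7
eef_pos: [0.6355, -0.0336, 0.2808]
tool_rot: [-0.001, 0.67, 0.743, -0.001]
contact_force: [0.7, 0.4, -1.7]
gripper_width: 0.098
grasp_force: 59.0
```

Emit:
arm_command --commands '[0.04, 0, 0, 0, 0, 0, 0, 0.056, 0, 0, 0, 0, 0, 0, 0.056, 0, 0.03, 0, 0, 0, 0, 0.056, 0, 0.07, 0, 0, 0, 0, 0.056, 0, 0.11, 0, 0, 0, 0, 0.056, 0, 0.115, 0, 0, 0, 0, 0.056, 0, 0.115, 0, 0, 0, 0, 0.056, 0, 0.115, 0, 0, 0, 0]'

```text
t: 14.5
eef_pos: [0.6308, 0.0211, 0.17]
tool_rot: [0.001, 0.669, 0.743, 0.001]
contact_force: [0.7, -0.9, 0.1]
gripper_width: 0.106
grasp_force: 58.9
```

```bash
python3 - <<'E'
from h import *
a=[]
for i in range(4): s=snap("scene");a.append(tool()[0])
print(np.round(a,4).tolist(),infix(a[-1]).round(4));move(fx(.0045,-.0006,.163),95.9)
u,v=proj(s,fx(.011,0,.11)).astype(int);x0,y0=u-50,v-45
a=cv2.resize(s["img"][y0:y0+75,x0:x0+100],None,fx=6,fy=6,interpolation=cv2.INTER_CUBIC);cv2.imwrite("pics/s8.png",a[:,:,::-1])
E
```

```text
[[0.6311, 0.0212, 0.1705], [0.6311, 0.0213, 0.1706], [0.6309, 0.0212, 0.1704], [0.6307, 0.0212, 0.1701]] [ 0.0378 -0.0007]
shift [ 0.0001 -0.0333  0.007 ] rot [0.17 0.01 0.06]
```

Emit:
arm_command --commands '[0, -0.005, 0.007, 0, 0, 0, 0, 0, -0.012, 0.007, 0, 0, 0, 0, 0, -0.018, 0.007, 0, 0, 0, 0, 0, -0.024, 0.007, 0, 0, 0, 0, 0, -0.03, 0.007, 0, 0, 0, 0, 0, -0.033, 0.007, 0, 0, 0, 0, 0, -0.033, 0.007, 0, 0, 0, 0, 0, -0.033, 0.007, 0, 0, 0, 0]'

```text
t: 15.5
eef_pos: [0.5969, 0.0176, 0.1614]
tool_rot: [0.0, 0.669, 0.743, 0.0]
contact_force: [0.0, -0.3, -1.3]
gripper_width: 0.103
grasp_force: 59.1
```

Emit:
arm_command --commands '[0, 0, 0.006, 0, 0, 0, 0, 0, 0, 0.012, 0, 0, 0, 0, 0, 0, 0.018, 0, 0, 0, 0, 0, 0, 0.024, 0, 0, 0, 0, 0, 0, 0.028, 0, 0, 0, 0, 0, 0, 0.028, 0, 0, 0, 0]'

```text
t: 16.1
eef_pos: [0.5967, 0.0177, 0.1329]
tool_rot: [-0.0, 0.669, 0.743, -0.0]
contact_force: [0.6, 0.4, -1.0]
gripper_width: 0.105
grasp_force: 59.2
```

Emit:
arm_command --commands '[0, 0, 0.001, 0, 0, 0, 0, 0, 0, 0.002, 0, 0, 0, 0, 0, 0, 0.003, 0, 0, 0, 0, 0, 0, 0.003, 0, 0, 0, 0]'

```text
t: 16.5
eef_pos: [0.5971, 0.0177, 0.1321]
tool_rot: [0.0, 0.669, 0.743, 0.0]
contact_force: [-5.3, -0.4, 13.3]
gripper_width: 0.101
grasp_force: 61.3
```

Emit:
arm_command --commands '[0, 0, -0.001, 0, 0, 0, 0.2, 0, 0, -0.001, 0, 0, 0, 0.35, 0, 0, -0.001, 0, 0, 0, 0.45, 0, 0, -0.03, 0, 0, 0, 0.45, 0, 0, -0.07, 0, 0, 0, 0.45, 0, 0, -0.11, 0, 0, 0, 0.45, 0, 0, -0.11, 0, 0, 0, 0.45]'

```text
t: 17.2
eef_pos: [0.6002, 0.0185, 0.2462]
tool_rot: [0.003, 0.669, 0.743, 0.004]
contact_force: [0.3, -0.4, -0.5]
gripper_width: 0.451
grasp_force: 0.0
```

```bash
python3 - <<'E'
from h import *
s=snap("scene","s9")
u,v=proj(s,fx(.011,-.05,.11)).astype(int);x0,y0=u-65,v-45
a=cv2.resize(s["img"][y0:y0+75,x0:x0+130],None,fx=5,fy=5,interpolation=cv2.INTER_CUBIC);cv2.imwrite("pics/s9c.png",a[:,:,::-1])
print(tool()[0]);move((.4276,-.3349,.24),95.8)
E
```

```text
[0.59864484 0.01804901 0.24320022]
shift [-0.3333 -0.2068  0.0021] rot [0.34 0.02 0.17]
```

View pics/s9c.png

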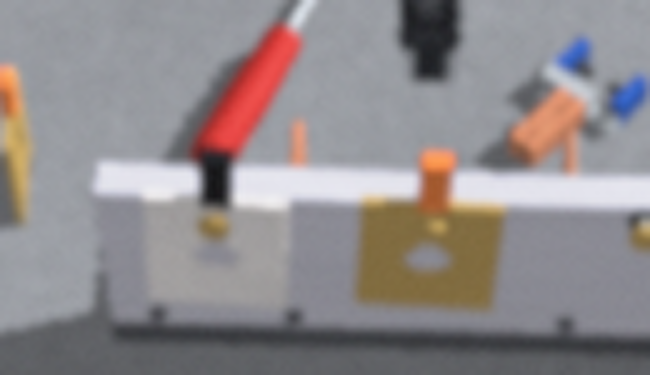

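Brass hangs on screw 2 with the head at (437,226), tilted only a little; the white plate is still square on screw 1.

Emit:
arm_command --commands '[-0.042, -0.026, 0, 0, 0, 0, 0.45, -0.084, -0.052, 0, 0, 0, 0, 0.45, -0.126, -0.078, 0, 0, 0, 0, 0.45, -0.168, -0.104, 0, 0, 0, 0, 0.45, -0.21, -0.13, 0, 0, 0, 0, 0.45, -0.252, -0.156, 0, 0, 0, 0, 0.45, -0.294, -0.182, 0, 0, 0, 0, 0.45, -0.333, -0.207, 0, 0, 0, 0, 0.45]'

```text
t: 18.05
eef_pos: [0.4234, -0.3368, 0.2389]
tool_rot: [-0.001, 0.67, 0.743, -0.0]
contact_force: [-0.9, -0.5, -0.3]
gripper_width: 0.452
grasp_force: 0.0
```

Emit:
arm_command --commands '[0, 0, 0, 0, 0, 0, 0.45, 0, 0, 0, 0, 0, 0, 0.45, 0, 0, 0, 0, 0, 0, 0.45]'

```text
t: 18.35
eef_pos: [0.4259, -0.3336, 0.2394]
tool_rot: [-0.001, 0.669, 0.744, 0.0]
contact_force: [0.3, 0.2, 0.1]
gripper_width: 0.449
grasp_force: 0.0
```

```bash
python3 - <<'E'
from h import *
c=snap("wrist","w10");snap("top")
print(tool()[0]);move((.4276,-.3349,.097),95.8)
m,b=blobs(c,(45,90,30),(85,255,255),(150,120,420,300));print(b[:4],proj(c,(.4276,-.3349,.126)))
E
```

```text
[ 0.42641714 -0.33335057  0.23988941]
shift [-0.0018  0.001   0.1429] rot [-0.01 -0.05  0.34]
[(400, [279.0, 202.6], [273, 187, 13, 32])] [279.76261289 208.54346725]
```

Emit:
arm_command --commands '[-0.0015, 0.001, 0.045, 0, 0, 0.3, 0.45, -0.0015, 0.001, 0.09, 0, 0, 0.3, 0.45, -0.0015, 0.001, 0.125, 0, 0, 0.3, 0.45, -0.0015, 0.001, 0.142, 0, 0, 0.3, 0.45, -0.0015, 0.001, 0.142, 0, 0, 0.3, 0.45, -0.0015, 0.001, 0.142, 0, 0, 0.3, 0.45]'

```text
t: 19.05
eef_pos: [0.4276, -0.3357, 0.0987]
tool_rot: [0.0, 0.671, 0.742, 0.0]
contact_force: [0.3, 0.0, 0.7]
gripper_width: 0.451
grasp_force: 0.0
```

Emit:
arm_command --commands '[0, 0, 0, 0, 0, 0, 0.3, 0, 0, 0, 0, 0, 0, 0.1, 0, 0, 0, 0, 0, 0, 0, 0, 0, 0, 0, 0, 0, 0, 0, 0, 0, 0, 0, 0, 0, 0, 0, 0, 0, 0, 0, 0]' --force 60

```text
t: 19.65
eef_pos: [0.4277, -0.3371, 0.0999]
tool_rot: [0.001, 0.671, 0.741, 0.0]
contact_force: [0.2, 0.5, 7.0]
gripper_width: 0.104
grasp_force: 59.4
```

Emit:
arm_command --commands '[0, 0, -0.02, 0, 0, 0, 0, 0, 0, -0.05, 0, 0, 0, 0, 0, 0, -0.09, 0, 0, 0, 0, 0, 0, -0.13, 0, 0, 0, 0, 0, 0, -0.17, 0, 0, 0, 0, 0, 0, -0.185, 0, 0, 0, 0, 0, 0, -0.185, 0, 0, 0, 0, 0, 0, -0.185, 0, 0, 0, 0]'

```text
t: 20.45
eef_pos: [0.4262, -0.3362, 0.2827]
tool_rot: [-0.0, 0.671, 0.741, -0.0]
contact_force: [-0.1, -0.2, -2.0]
gripper_width: 0.104
grasp_force: 58.8
```

```bash
python3 - <<'E'
from h import *
print(tool()[0],get_obs()["gripper_width"])
move(fx(.037,.105,.28),95.9)
E
```

```text
[ 0.42618976 -0.33622243  0.28266093] 0.10417934704228776
shift [0.4412 0.2375 0.0026] rot [-0.04 -0.01 -0.23]
```

Emit:
arm_command --commands '[0.045, 0.03, 0, 0, 0, -0.2, 0, 0.09, 0.06, 0, 0, 0, -0.2, 0, 0.13, 0.09, 0, 0, 0, -0.2, 0, 0.17, 0.12, 0, 0, 0, -0.2, 0, 0.21, 0.15, 0, 0, 0, -0.2, 0, 0.25, 0.18, 0, 0, 0, -0.2, 0, 0.29, 0.21, 0, 0, 0, -0.2, 0, 0.33, 0.2375, 0, 0, 0, -0.2, 0]'

```text
t: 21.25
eef_pos: [0.627, 0.0109, 0.2808]
tool_rot: [-0.001, 0.67, 0.742, -0.001]
contact_force: [0.7, -1.1, -0.5]
gripper_width: 0.107
grasp_force: 58.8
```

Emit:
arm_command --commands '[0.04, 0, 0, 0, 0, 0, 0, 0.08, 0, 0, 0, 0, 0, 0, 0.11, 0, 0, 0, 0, 0, 0, 0.11, 0, 0.04, 0, 0, 0, 0, 0.11, 0, 0.08, 0, 0, 0, 0, 0.11, 0, 0.115, 0, 0, 0, 0, 0.11, 0, 0.115, 0, 0, 0, 0, 0.11, 0, 0.115, 0, 0, 0, 0]'

```text
t: 22.05
eef_pos: [0.6151, 0.1189, 0.1672]
tool_rot: [-0.001, 0.67, 0.742, -0.001]
contact_force: [-0.0, -0.4, -0.4]
gripper_width: 0.099
grasp_force: 58.9
```

```bash
python3 - <<'E'
from h import *
a=[]
for i in range(4): s=snap("scene");a.append(tool()[0])
print(np.round(a,4).tolist(),infix(a[-1]).round(4));move(fx(.0045,.1036,.163),95.9)
E
```

```text
[[0.6163, 0.1193, 0.169], [0.617, 0.1195, 0.17], [0.6172, 0.1195, 0.1703], [0.6172, 0.1194, 0.1704]] [0.0345 0.0984]
shift [ 0.0052 -0.03    0.0073] rot [ 0.19 -0.03 -0.04]
```

Emit:
arm_command --commands '[0.0052, 0, 0.007, 0, 0, 0, 0, 0.0052, -0.008, 0.007, 0, 0, 0, 0, 0.0052, -0.014, 0.007, 0, 0, 0, 0, 0.0052, -0.02, 0.007, 0, 0, 0, 0, 0.0052, -0.026, 0.007, 0, 0, 0, 0, 0.0052, -0.03, 0.007, 0, 0, 0, 0, 0.0052, -0.03, 0.007, 0, 0, 0, 0, 0.0052, -0.03, 0.007, 0, 0, 0, 0]'

```text
t: 23.05
eef_pos: [0.5857, 0.121, 0.1615]
tool_rot: [0.0, 0.67, 0.742, 0.0]
contact_force: [-0.2, -1.0, -0.9]
gripper_width: 0.104
grasp_force: 59.2
```

```bash
python3 - <<'E'
from h import *
snap("top");p=tool()[0];print(p,infix(p).round(4))
E
```

```text
[0.58573669 0.12100016 0.16146042] [0.0034 0.1032]
```

Emit:
arm_command --commands '[0.0003, 0.001, 0, 0, 0, 0, 0, 0.0003, 0.001, 0.006, 0, 0, 0, 0, 0.0003, 0.001, 0.012, 0, 0, 0, 0, 0.0003, 0.001, 0.018, 0, 0, 0, 0, 0.0003, 0.001, 0.024, 0, 0, 0, 0, 0.0003, 0.001, 0.028, 0, 0, 0, 0, 0.0003, 0.001, 0.028, 0, 0, 0, 0]'

```text
t: 23.8
eef_pos: [0.5863, 0.1214, 0.1329]
tool_rot: [-0.0, 0.67, 0.742, -0.0]
contact_force: [-1.2, -0.6, -1.5]
gripper_width: 0.102
grasp_force: 59.2
```

Emit:
arm_command --commands '[0, 0, 0.001, 0, 0, 0, 0, 0, 0, 0.002, 0, 0, 0, 0, 0, 0, 0.003, 0, 0, 0, 0, 0, 0, 0.003, 0, 0, 0, 0]'

```text
t: 24.2
eef_pos: [0.5867, 0.1216, 0.1321]
tool_rot: [0.0, 0.67, 0.742, 0.0]
contact_force: [-5.2, -1.1, 12.8]
gripper_width: 0.105
grasp_force: 61.5
```

Emit:
arm_command --commands '[0, 0, -0.001, 0, 0, 0, 0.2, 0, 0, -0.001, 0, 0, 0, 0.35, 0, 0, -0.001, 0, 0, 0, 0.45, 0, 0, -0.03, 0, 0, 0, 0.45, 0, 0, -0.07, 0, 0, 0, 0.45, 0, 0, -0.11, 0, 0, 0, 0.45, 0, 0, -0.13, 0, 0, 0, 0.45, 0, 0, -0.13, 0, 0, 0, 0.45]'

```text
t: 25.0
eef_pos: [0.5884, 0.1223, 0.2639]
tool_rot: [0.002, 0.67, 0.742, 0.003]
contact_force: [0.4, -0.5, -0.3]
gripper_width: 0.454
grasp_force: 0.0
```

Emit:
arm_command --commands '[0.015, 0, 0, 0, 0, -8, 0.45, 0.03, 0, 0, 0, 0, -16, 0.45, 0.045, 0, 0, 0, 0, -24, 0.45, 0.06, 0, 0, 0, 0, -32, 0.45, 0.075, 0, 0, 0, 0, -40, 0.45, 0.09, 0, 0, 0, 0, -48, 0.45, 0.1, 0, 0, 0, 0, -56, 0.45, 0.11, -0.014, 0, 0, 0, -64, 0.45]'

```text
t: 25.8
eef_pos: [0.5618, 0.2295, 0.2585]
tool_rot: [-0.001, 0.172, 0.985, -0.0]
contact_force: [0.0, -0.5, -0.3]
gripper_width: 0.449
grasp_force: 0.0
```

Emit:
arm_command --commands '[0, 0, 0, 0, 0, -8, 0.45, 0, 0, 0, 0, 0, -16, 0.45, 0, 0, 0, 0, 0, -24, 0.45, 0, 0, 0, 0, 0, -26, 0.45, 0, 0, 0, 0, 0, -26, 0.45, 0, 0, 0, 0, 0, -26, 0.45]'

```text
t: 26.4
eef_pos: [0.5611, 0.2292, 0.2593]
tool_rot: [-0.001, -0.051, 0.999, -0.0]
contact_force: [0.1, -0.2, -0.0]
gripper_width: 0.449
grasp_force: 0.0
```

```bash
python3 - <<'E'
from h import *
s=snap("scene","s11");c=snap("wrist","w11");np.save("pics/w11.npy",c,allow_pickle=True);print(tool()[0],get_obs()["q"].round(2))
k=fx(-.010,.215,.11);move(k,185.9)
print("pred knob top",proj(c,fx(-.01,.215,.133)),blobs(c,(0,170,90),(5,255,255),(100,0,460,330))[1][:3])
a=cv2.resize(s["img"][190:265,205:395],None,fx=4,fy=4,interpolation=cv2.INTER_CUBIC)[:,:,::-1]
cv2.imwrite("pics/s11c.png",a)
E
```

```text
[0.56120063 0.22934237 0.25977913] [ 0.16  0.48 -0.9   1.65  0.4   1.21  0.85]
shift [-0.      0.0015  0.1498] rot [-0.01 -0.04 -0.08]
pred knob top [278.34578382 200.02714959] [(996, [278.3, 192.8], [269, 165, 19, 63])]
```

View pics/s11c.png

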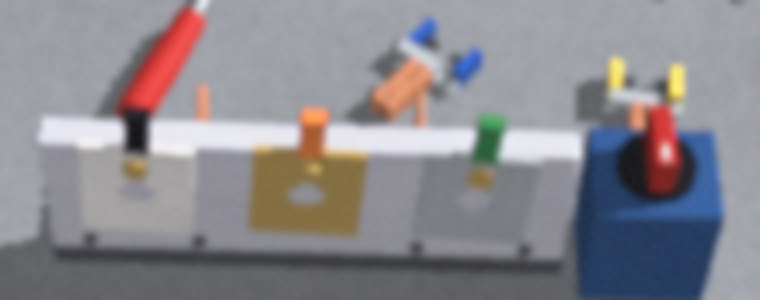

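All three plates hang, with the screw heads at the slot tops: (135,168), (315,168) and (482,178). The knob bar lies along fixture x at (663,150). One picture remains.

Emit:
arm_command --commands '[0, 0.0015, 0.045, 0, 0, 0, 0.45, 0, 0.0015, 0.09, 0, 0, 0, 0.45, 0, 0.0015, 0.13, 0, 0, 0, 0.45, 0, 0.0015, 0.147, 0, 0, 0, 0.45, 0, 0.0015, 0.147, 0, 0, 0, 0.45, 0, 0.0015, 0.147, 0, 0, 0, 0.3, 0, 0.0015, 0.147, 0, 0, 0, 0.15, 0, 0.0015, 0.147, 0, 0, 0, 0]' --force 60

```text
t: 27.3
eef_pos: [0.5627, 0.2297, 0.1158]
tool_rot: [0.002, -0.05, 0.999, -0.001]
contact_force: [-1.0, -5.2, 5.4]
gripper_width: 0.151
grasp_force: 59.8
```

Emit:
arm_command --commands '[0, 0, 0, 0, 0, 0, 0, 0, 0, 0, 0, 0, 0, 0, 0, 0, 0, 0, 0, 7, 0, 0, 0, 0, 0, 0, 14, 0, 0, 0, 0, 0, 0, 21, 0, 0, 0, 0, 0, 0, 28, 0, 0, 0, 0, 0, 0, 35, 0, 0, 0, 0, 0, 0, 42, 0]'

```text
t: 28.1
eef_pos: [0.5626, 0.2291, 0.1158]
tool_rot: [0.002, 0.313, 0.95, -0.001]
contact_force: [-1.3, -4.8, 4.9]
gripper_width: 0.15
grasp_force: 59.8
```

Emit:
arm_command --commands '[0, 0, 0, 0, 0, 7, 0, 0, 0, 0, 0, 0, 14, 0, 0, 0, 0, 0, 0, 21, 0, 0, 0, 0, 0, 0, 26, 0, 0, 0, 0, 0, 0, 26, 0, 0, 0, 0, 0, 0, 26, 0]'

```text
t: 28.7
eef_pos: [0.5623, 0.2288, 0.1158]
tool_rot: [0.002, 0.517, 0.856, -0.001]
contact_force: [-3.4, -7.3, 5.4]
gripper_width: 0.145
grasp_force: 60.0
```

Emit:
arm_command --commands '[0, 0, 0, 0, 0, 0, 0.25, 0, 0, 0, 0, 0, 0, 0.45, 0, 0, -0.03, 0, 0, 0, 0.45, 0, 0, -0.07, 0, 0, 0, 0.45, 0, 0, -0.11, 0, 0, 0, 0.45, 0, 0, -0.14, 0, 0, 0, 0.6, 0, 0, -0.14, 0, 0, 0, 0.7]'

```text
t: 29.4
eef_pos: [0.5635, 0.2336, 0.2595]
tool_rot: [0.003, 0.516, 0.857, 0.005]
contact_force: [0.6, 0.5, 1.0]
gripper_width: 0.698
grasp_force: 0.0
```

```bash
python3 - <<'E'
from h import *
c=snap("wrist","w12");print(tool()[0])
m,b=blobs(c,(0,170,90),(5,255,255),(100,0,460,330));print(b[:3])
pts=np.argwhere(m>0)[:,::-1].astype(np.float32)
r=cv2.boxPoints(cv2.minAreaRect(pts));W=np.array([onz(c,*p,.133)[:2] for p in r]);print(W.round(4).tolist())
e=W[1]-W[0];f=W[2]-W[1];l=e if np.linalg.norm(e)>np.linalg.norm(f) else f
print("bar angle",np.degrees(np.arctan2(l[1],l[0]))%180,"expected open 5.9, closed",5.9-68.75+180,"len",np.linalg.norm(l))
move((.46,.15,.25),182)
E
```

```text
[0.56244894 0.23270252 0.25673588]
[(986, [271.5, 195.0], [263, 167, 18, 64])]
[[0.5434, 0.2524], [0.5544, 0.2583], [0.5776, 0.2148], [0.566, 0.2087]]
bar angle 118.07638377770058 expected open 5.9, closed 117.15 len 0.04927557200995764
shift [-0.0251 -0.1293  0.0059] rot [  0.34   0.21 -64.08]
```

Knob is locked at 1.2 rad. Next, look at the clips.

Emit:
arm_command --commands '[-0.003, -0.016, 0, 0, 0, -8, 1, -0.006, -0.032, 0, 0, 0, -16, 1, -0.009, -0.048, 0, 0, 0, -24, 1, -0.012, -0.064, 0, 0, 0, -32, 1, -0.015, -0.08, 0, 0, 0, -40, 1, -0.018, -0.096, 0, 0, 0, -48, 1, -0.021, -0.112, 0, 0, 0, -56, 1, -0.025, -0.129, 0, 0, 0, -64, 1]'

```text
t: 30.25
eef_pos: [0.4578, 0.1485, 0.2525]
tool_rot: [-0.001, -0.02, 1.0, 0.0]
contact_force: [0.7, -0.1, 1.3]
gripper_width: 1.003
grasp_force: 0.0
```

Emit:
arm_command --commands '[0, 0, 0, 0, 0, 0, 1, 0, 0, 0, 0, 0, 0, 1, 0, 0, 0, 0, 0, 0, 1]'

```text
t: 30.55
eef_pos: [0.4593, 0.1491, 0.2532]
tool_rot: [0.0, -0.015, 1.0, 0.0]
contact_force: [-0.2, -0.0, -0.3]
gripper_width: 1.001
grasp_force: 0.0
```

```bash
cat >> h.py <<'E'
def clip(c,col,z=.014):
    """crossing xy, yaw(deg), from handle blobs + jaw blob; prints checks"""
    lo,hi={"y":((22,130,110),(34,255,255)),"b":((100,140,70),(125,255,255))}[col]
    H=[b for b in blobs(c,lo,hi,mn=25)[1]]
    return H
E
python3 - <<'E'
from h import *
c=snap("wrist","w13");np.save("pics/w13.npy",c,allow_pickle=True);print(tool()[0],tool()[1].as_quat().round(3))
for k in "yb": print(k,[(b,onz(c,*b[1],.009)[:2].round(4).tolist()) for b in clip(c,k)[:5]])
print("copper",[(b,onz(c,*b[1],.018)[:2].round(4).tolist()) for b in blobs(c,(3,90,90),(16,255,255),mn=40)[1][:8]])
E
```

```text
[0.45931243 0.14924444 0.25326255] [-0.016  1.     0.     0.   ]
y [((230, [337.5, 133.3], [333, 121, 10, 26]), [0.4199, 0.2109]), ((218, [378.7, 134.4], [374, 122, 11, 26]), [0.4194, 0.2538])]
b [((4813, [349.4, 265.4], [311, 229, 92, 103]), [0.5689, 0.2366]), ((224, [201.7, 107.2], [192, 96, 21, 24]), [0.398, 0.0718]), ((189, [236.3, 131.6], [227, 120, 19, 24]), [0.4216, 0.1069])]
copper [((1562, [519.4, 37.3], [507, 0, 24, 79]), [0.318, 0.3817]), ((1547, [66.1, 266.7], [47, 235, 39, 69]), [0.5778, -0.0895]), ((892, [204.7, 260.3], [195, 227, 20, 70]), [0.5633, 0.0722]), ((817, [353.8, 178.3], [343, 158, 23, 43]), [0.4647, 0.23]), ((794, [194.3, 157.0], [176, 135, 38, 45]), [0.4475, 0.0647])]
```

View pics/w13.png

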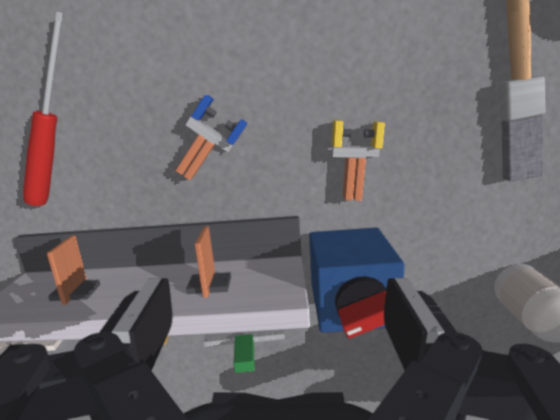

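The wrist view shows the blue clip's handles at (202,107) and (236,132), and the yellow clip's at (338,133) and (379,134), with jaws toward the fixture in both. The knob bar is turned at (365,312), and the copper tabs are free at (67,268) and (205,262).

```bash
python3 - <<'E'
from h import *
move((.4125,.0875,.10),146.4)
E
```

```text
shift [ 0.0488 -0.0604  0.1532] rot [ 0.05 -0.   35.4 ]
```

Emit:
arm_command --commands '[0.012, -0.015, 0.03, 0, 0, 8, 0.8, 0.024, -0.03, 0.06, 0, 0, 16, 0.8, 0.036, -0.045, 0.09, 0, 0, 24, 0.8, 0.048, -0.06, 0.12, 0, 0, 32, 0.8, 0.049, -0.06, 0.133, 0, 0, 35.4, 0.8, 0.049, -0.06, 0.133, 0, 0, 35.4, 0.8, 0.049, -0.06, 0.133, 0, 0, 35.4, 0.8]'

```text
t: 31.3
eef_pos: [0.4126, 0.088, 0.1207]
tool_rot: [0.0, 0.287, 0.958, 0.001]
contact_force: [0.2, 0.8, 0.1]
gripper_width: 0.799
grasp_force: 0.0
```

```bash
python3 - <<'E'
from h import *
c=snap("wrist","w14");np.save("pics/w14.npy",c,allow_pickle=True);print(tool()[0],tool()[1].as_quat().round(3))
print([(b,onz(c,*b[1],.014)[:2].round(4).tolist()) for b in clip(c,"b")[:5]])
print("copper",[(b,onz(c,*b[1],.016)[:2].round(4).tolist()) for b in blobs(c,(3,90,90),(16,255,255),mn=40)[1][:5]])
move((.4125,.0875,.003),146.4)
E
```

```text
[0.41302074 0.08810147 0.12111405] [0.287 0.958 0.001 0.001]
[((6816, [529.5, 265.9], [469, 200, 91, 155]), [0.5585, 0.2255]), ((449, [246.3, 202.5], [241, 183, 12, 40]), [0.3973, 0.073]), ((436, [306.1, 202.9], [300, 184, 13, 39]), [0.4206, 0.1077])]
copper [((1615, [492.6, 161.4], [468, 128, 49, 67]), [0.4656, 0.2315]), ((925, [358.6, 369.3], [343, 341, 33, 57]), [0.5653, 0.0686]), ((623, [269.0, 265.0], [264, 237, 11, 57]), [0.4453, 0.06]), ((618, [282.3, 265.3], [277, 237, 12, 57]), [0.4509, 0.068])]
shift [ 0.0002 -0.001   0.1181] rot [0.1  0.04 0.19]
```

Emit:
arm_command --commands '[0.001, -0.0005, 0.04, 0, 0, 0, 0.8, 0.001, -0.0005, 0.08, 0, 0, 0, 0.8, 0.001, -0.0005, 0.105, 0, 0, 0, 0.8, 0.001, -0.0005, 0.117, 0, 0, 0, 0.8, 0.001, -0.0005, 0.117, 0, 0, 0, 0.8, 0.001, -0.0005, 0.117, 0, 0, 0, 0.8]'

```text
t: 31.95
eef_pos: [0.4119, 0.0877, 0.0043]
tool_rot: [0.001, 0.288, 0.958, 0.001]
contact_force: [-0.4, -0.4, -0.7]
gripper_width: 0.8
grasp_force: 0.0
```

Emit:
arm_command --commands '[0, 0, 0, 0, 0, 0, 0.6, 0, 0, 0, 0, 0, 0, 0.5, 0, 0, 0, 0, 0, 0, 0.3, 0, 0, 0, 0, 0, 0, 0.3, 0, 0, 0, 0, 0, 0, 0.3, 0, 0, 0, 0, 0, 0, 0.3]' --force 40

```text
t: 32.55
eef_pos: [0.4135, 0.0892, 0.0058]
tool_rot: [0.003, 0.288, 0.958, 0.002]
contact_force: [-1.8, 2.4, 19.0]
gripper_width: 0.403
grasp_force: 38.3
```

Emit:
arm_command --commands '[0, 0, -0.01, 0, 0, 0, 0.3, 0, 0, -0.03, 0, 0, 0, 0.3, 0, 0, -0.06, 0, 0, 0, 0.3, 0, 0, -0.1, 0, 0, 0, 0.3, 0, 0, -0.13, 0, 0, 0, 0.3, 0, 0, -0.15, 0, 0, 0, 0.3, 0, 0, -0.15, 0, 0, 0, 0.3]'

```text
t: 33.25
eef_pos: [0.4125, 0.0873, 0.1564]
tool_rot: [0.003, 0.289, 0.957, 0.001]
contact_force: [1.1, -0.1, -0.4]
gripper_width: 0.405
grasp_force: 41.3
```

```bash
cat >> h.py <<'E'
def jaws(c,roi,z):
    """copper jaw blobs in the roi -> world at height z, and in tool frame xy"""
    e,r=tool()
    for b in blobs(c,(3,90,70),(16,255,255),roi,mn=40)[1][:5]:
        p=onz(c,*b[1],z);print(b,p[:2].round(4),"tool",r.inv().apply(p-e).round(4)[:2])
E
python3 - <<'E'
from h import *
c=snap("wrist","w15");p=tool()[0];print(p,get_obs()["gripper_width"])
jaws(c,(150,150,400,420),p[2]+.010)
print([b for b in clip(c,"b")[:4]])
move(fx(-.14,-.07,.15),185.9)
E
```

```text
[0.41151375 0.08684469 0.1548353 ] 0.4042615430873495
(1087, [251.3, 365.8], [241, 339, 21, 57]) [0.4374 0.0576] tool [-0.0378 -0.01  ]
(1078, [304.5, 365.0], [295, 339, 21, 56]) [0.4502 0.0775] tool [-0.0374  0.0136]
[(9369, [520.6, 254.6], [451, 187, 109, 167]), (1394, [311.2, 280.7], [301, 245, 23, 73]), (1393, [243.4, 281.2], [232, 246, 23, 72])]
shift [-0.1257 -0.1     0.0051] rot [ 2.000e-02  2.100e-01 -3.948e+01]
```

```bash
python3 - <<'E'
from h import *
c=snap("wrist","w15");e,r=tool()
for z in (.004,.013):
  for n,u,v in (("tipL",251,396),("tipR",304,395.5),("rootL",251,339.5),("hndL",243.4,281),("hnd top",243,246),("hnd bot",243,318)):
    print(z,n,r.inv().apply(onz(c,u,v,e[2]+z)-e).round(4)[:2])
E
```

```text
0.004 tipL [-0.0607 -0.0114]
0.004 tipR [-0.0604  0.0141]
0.004 rootL [-0.0278 -0.0106]
0.004 hndL [ 0.0018 -0.013 ]
0.004 hnd top [ 0.0179 -0.0127]
0.004 hnd bot [-0.0164 -0.0138]
0.013 tipL [-0.0518 -0.0106]
0.013 tipR [-0.0515  0.0133]
0.013 rootL [-0.021  -0.0098]
0.013 hndL [ 0.0067 -0.0121]
0.013 hnd top [ 0.0217 -0.0119]
0.013 hnd bot [-0.0104 -0.0128]
```

```bash
python3 - <<'E'
from h import *
c=old("w14");e=np.array([.4130,.0881,.1211]);r=R.from_quat([0.287,0.958,.001,.001])
for n,u,v,z in (("tip",275,293.5,.018),("root",275,237.5,.018),("hnd near bottom",246,183.5,0),("hnd far top",246,222,.018)):
    print(n,(r.inv().apply(onz(c,u,v,z)-e)[0]).round(4))
c=snap("wrist");e,r=tool();o=get_obs();print(e,o["tool_rot"])
m,b=blobs(c,(100,140,70),(125,255,255),(200,200,360,340));print(b[:3]);
P=np.linalg.inv(np.array(c["pose"]))
for g in (-8,-12,-16):
  for z0 in (-.002,-.005,-.009):
    q=[proj(c,e+r.apply([-(X-g)/1000,0,-(z0+Z)]))[1].round(0) for X,Z in ((50,.018),(-32,0),(-32,.018),(-6,.018))]
    print(g,z0,"tip,near bot,near top,far top",q)
E
```

```text
tip -0.0649
root -0.0198
hnd near bottom 0.0152
hnd far top -0.0081
[0.41017147 0.08658555 0.15301238] [-1.21892426e-04  2.88659919e-01  9.57431615e-01 -3.73209053e-04]
[(1395, [243.4, 281.1], [232, 246, 23, 72]), (1390, [311.2, 280.6], [301, 245, 23, 73])]
-8 -0.002 tip,near bot,near top,far top [np.float64(413.0), np.float64(227.0), np.float64(244.0), np.float64(305.0)]
-8 -0.005 tip,near bot,near top,far top [np.float64(408.0), np.float64(225.0), np.float64(241.0), np.float64(301.0)]
-8 -0.009 tip,near bot,near top,far top [np.float64(401.0), np.float64(222.0), np.float64(237.0), np.float64(296.0)]
-12 -0.002 tip,near bot,near top,far top [np.float64(419.0), np.float64(236.0), np.float64(254.0), np.float64(314.0)]
-12 -0.005 tip,near bot,near top,far top [np.float64(414.0), np.float64(234.0), np.float64(251.0), np.float64(310.0)]
-12 -0.009 tip,near bot,near top,far top [np.float64(407.0), np.float64(230.0), np.float64(247.0), np.float64(304.0)]
-16 -0.002 tip,near bot,near top,far top [np.float64(426.0), np.float64(245.0), np.float64(264.0), np.float64(322.0)]
-16 -0.005 tip,near bot,near top,far top [np.float64(421.0), np.float64(242.0), np.float64(260.0), np.float64(318.0)]
-16 -0.009 tip,near bot,near top,far top [np.float64(414.0), np.float64(239.0), np.float64(256.0), np.float64(313.0)]
```

```bash
python3 - <<'E'
from h import *
s=snap("scene");w=snap("wrist");e,r=tool();print(e)
for d in (0,.015):
    for Y in (-.011,.011):
        print("tip top",d,Y,proj(s,e+r.apply([-.066,Y,-(.013-d)])).round(1),"bottom",proj(s,e+r.apply([-.066,Y,.005+d])).round(1))
u,v=proj(s,e+r.apply([-.05,0,0])).astype(int)
print(u,v,blobs(s,(3,80,70),(18,255,255),(u-40,v-40,u+40,v+40),mn=4)[1][:6])
print("handles",[proj(s,e+r.apply([.016,y,-.012])).round(1) for y in (-.018,.018)],blobs(s,(100,130,60),(125,255,255),(u-40,v-40,u+40,v+40),mn=4)[1][:6])
E
```

```text
[0.40986491 0.08677696 0.15243811]
tip top 0 -0.011 [298.9 175.3] bottom [298.7 180.1]
tip top 0 0.011 [305.6 179.5] bottom [305.3 184.3]
tip top 0.015 -0.011 [298.7 179.3] bottom [298.5 184.1]
tip top 0.015 0.011 [305.4 183.5] bottom [305.1 188.3]
306 177 [(70, [303.7, 172.6], [298, 167, 13, 13]), (69, [310.8, 177.5], [305, 171, 13, 14]), (6, [309.5, 215.0], [309, 214, 2, 3])]
handles [array([317.1, 157.1]), array([327.9, 163.7])] [(26, [314.5, 160.7], [312, 158, 6, 6])]
```

```bash
python3 - <<'E'
from h import *
move(fx(-.122,-.07,.15),185.9)
E
```

```text
shift [-0.1409 -0.0877  0.0024] rot [ -0.05  -0.11 -39.43]
```

Emit:
arm_command --commands '[-0.02, -0.013, 0, 0, 0, -6.5, 0.3, -0.045, -0.027, 0, 0, 0, -13, 0.3, -0.07, -0.042, 0, 0, 0, -20, 0.3, -0.095, -0.058, 0, 0, 0, -26.5, 0.3, -0.12, -0.074, 0, 0, 0, -33, 0.3, -0.141, -0.088, 0, 0, 0, -39.4, 0.3, -0.141, -0.088, 0, 0, 0, -39.4, 0.3, -0.141, -0.088, 0, 0, 0, -39.4, 0.3]'

```text
t: 34.3
eef_pos: [0.479, -0.0641, 0.1522]
tool_rot: [-0.001, -0.05, 0.999, 0.001]
contact_force: [-0.8, 0.4, -0.5]
gripper_width: 0.402
grasp_force: 41.3
```

```bash
python3 - <<'E'
from h import *
a=[]
for i in range(3): w=snap("wrist","w16");a.append(tool()[0])
print(np.round(a,4).tolist(),tool()[1].as_quat().round(4),infix(a[-1]).round(4),get_obs()["gripper_width"]);move(fx(-.122,-.07,.0635),185.9)
for b in blobs(w,(3,90,70),(16,255,255),(100,100,460,420),mn=40)[1][:5]: print(b)
print("tab top edge proj",proj(w,fx(-.075,-.07,.09)),proj(w,fx(-.02,-.07,.09)))
E
```

```text
[[0.4789, -0.0633, 0.1525], [0.4789, -0.063, 0.1527], [0.4791, -0.0629, 0.1529]] [-5.180e-02  9.987e-01  2.000e-04 -5.000e-04] [-0.1216 -0.0687] 0.4031883367147062
shift [ 0.0003 -0.0013  0.0894] rot [ 0.03 -0.05  0.04]
(1119, [251.7, 366.1], [241, 339, 22, 58])
(1085, [304.9, 365.6], [295, 339, 21, 57])
(529, [455.2, 308.0], [447, 269, 13, 71])
(276, [274.0, 353.4], [270, 338, 9, 33])
(63, [274.1, 292.1], [271, 288, 7, 10])
tab top edge proj [274.07387268 299.52060398] [274.27470277 369.65125389]
```

Emit:
arm_command --commands '[0, -0.0017, 0.02, 0, 0, 0, 0.3, 0, -0.0017, 0.04, 0, 0, 0, 0.3, 0, -0.0017, 0.055, 0, 0, 0, 0.3, 0, -0.0017, 0.07, 0, 0, 0, 0.3, 0, -0.0017, 0.08, 0, 0, 0, 0.3, 0, -0.0017, 0.089, 0, 0, 0, 0.3, 0, -0.0017, 0.089, 0, 0, 0, 0.3, 0, -0.0017, 0.089, 0, 0, 0, 0.3]'

```text
t: 35.25
eef_pos: [0.4801, -0.0657, 0.0645]
tool_rot: [0.0, -0.051, 0.999, 0.0]
contact_force: [0.4, -0.4, -0.7]
gripper_width: 0.405
grasp_force: 41.3
```

```bash
python3 - <<'E'
from h import *
for i in range(2): w=snap("wrist","w17")
p=tool()[0];print(p,infix(p).round(4))
for b in blobs(w,(3,90,70),(16,255,255),(100,100,460,420),mn=40)[1][:6]: print(b)
print("tab edge",proj(w,fx(-.075,-.07,.09)),proj(w,fx(-.075,-.07,.0675)))
E
```

```text
[ 0.48038479 -0.06581961  0.06484347] [-0.1206 -0.0718]
(1116, [251.6, 365.9], [241, 339, 21, 57])
(1091, [305.0, 366.0], [295, 339, 21, 57])
(538, [278.6, 372.5], [274, 344, 11, 56])
tab edge [279.69099798 409.49434888] [279.39945013 371.2713818 ]
```

Emit:
arm_command --commands '[0, 0, 0, 0, 0, 0, 0.45, 0, 0, 0, 0, 0, 0, 0.5, 0, 0, 0, 0, 0, 0, 0.55, 0, 0, 0, 0, 0, 0, 0.6, 0, 0, 0, 0, 0, 0, 0.7, 0, 0, 0, 0, 0, 0, 0.8, 0, 0, 0, 0, 0, 0, 0.8]'

```text
t: 36.05
eef_pos: [0.4799, -0.0659, 0.0643]
tool_rot: [0.0, -0.051, 0.999, -0.0]
contact_force: [-0.1, 0.0, 0.7]
gripper_width: 0.798
grasp_force: 0.0
```

```bash
python3 - <<'E'
from h import *
w=snap("wrist","w18")
p=tool()[0];print(p,infix(p).round(4))
for b in blobs(w,(3,90,70),(16,255,255),(100,100,460,420),mn=40)[1][:6]: print(b)
print([b for b in blobs(w,(100,140,70),(125,255,255),(150,100,460,400),mn=40)[1][:4]])
E
```

```text
[ 0.47986595 -0.06586122  0.06430846] [-0.1212 -0.0718]
(2618, [278.8, 369.5], [255, 342, 49, 58])
[(1486, [230.7, 283.7], [219, 248, 24, 73]), (1477, [327.1, 283.5], [315, 248, 25, 73])]
```

Emit:
arm_command --commands '[0, 0, -0.04, 0, 0, 0, 0.8, 0, 0, -0.08, 0, 0, 0, 0.8, 0, 0, -0.12, 0, 0, 0, 0.8, 0, 0, -0.14, 0, 0, 0, 0.8, 0, 0, -0.14, 0, 0, 0, 0.8]'

```text
t: 36.6
eef_pos: [0.4818, -0.0658, 0.2073]
tool_rot: [0.003, -0.051, 0.999, -0.001]
contact_force: [0.5, 0.5, -0.5]
gripper_width: 0.8
grasp_force: 0.0
```

```bash
python3 - <<'E'
from h import *
w=snap("wrist","w19");p=tool()[0];print(p)
print([(b,onz(w,*b[1],.0765)[:2].round(4),infix(onz(w,*b[1],.0765)).round(4)) for b in blobs(w,(100,140,70),(125,255,255),(150,100,460,400),mn=40)[1][:4]])
for b in blobs(w,(3,90,70),(16,255,255),(200,200,360,420),mn=40)[1][:6]: print(b,[infix(onz(w,b[1][0],y,.0765)).round(4).tolist() for y in (b[2][1],b[2][1]+b[2][3])])
print("tab edge mid top",proj(w,fx(-.075,-.07,.09)))
move((.421,.2323,.2),178.5)
E
```

```text
[ 0.48059221 -0.06606159  0.205366  ]
[((345, [253.5, 190.1], [249, 173, 10, 35]), array([ 0.4779, -0.0839]), array([-0.125 , -0.0895])), ((344, [304.5, 190.1], [300, 173, 10, 35]), array([ 0.4739, -0.0454]), array([-0.125 , -0.0508]))]
(1570, [279.1, 257.5], [266, 222, 27, 98]) [[-0.0993, -0.0701], [-0.0097, -0.07]]
tab edge mid top [279.20992146 257.76822063]
shift [0.0289 0.3029 0.0049] rot [-0.07  0.16  7.34]
```

Emit:
arm_command --commands '[0.004, 0.045, 0, 0, 0, 1, 0.8, 0.008, 0.09, 0, 0, 0, 2, 0.8, 0.012, 0.135, 0, 0, 0, 3, 0.8, 0.016, 0.18, 0, 0, 0, 4, 0.8, 0.02, 0.225, 0, 0, 0, 5, 0.8, 0.025, 0.27, 0, 0, 0, 6, 0.8, 0.029, 0.303, 0, 0, 0, 7.3, 0.8, 0.029, 0.303, 0, 0, 0, 7.3, 0.8]'

```text
t: 37.45
eef_pos: [0.4173, 0.2375, 0.2034]
tool_rot: [-0.001, 0.009, 1.0, 0.001]
contact_force: [-0.4, -0.0, -1.0]
gripper_width: 0.799
grasp_force: 0.0
```

Emit:
arm_command --commands '[0, 0, 0.04, 0, 0, 0, 0.8, 0, 0, 0.08, 0, 0, 0, 0.8, 0, 0, 0.08, 0, 0, 0, 0.8, 0, 0, 0.08, 0, 0, 0, 0.8]'

```text
t: 37.85
eef_pos: [0.4193, 0.232, 0.1238]
tool_rot: [-0.001, 0.012, 1.0, -0.001]
contact_force: [0.4, 0.8, 1.3]
gripper_width: 0.799
grasp_force: 0.0
```

```bash
python3 - <<'E'
from h import *
snap("wrist");c=snap("wrist","w20");print(tool()[0],tool()[1].as_quat().round(4))
H=[(b,onz(c,*b[1],.014)[:2]) for b in clip(c,"y")[:4]];print(H)
for b in blobs(c,(3,90,70),(16,255,255),(150,150,400,400),mn=40)[1][:4]: print(b,onz(c,*b[1],.016)[:2].round(4))
m=(H[0][1]+H[1][1])/2;d=H[0][1]-H[1][1];d=d if d[1]>0 else -d
y=np.degrees(np.arctan2(-d[0],d[1]));print("mid",m,"yaw",y,np.linalg.norm(d))
a=np.radians(y);move((*(m+.002*np.array([np.cos(a),np.sin(a)])),.004),180+y)
E
```

```text
[0.42080823 0.23306883 0.1256308 ] [1.260e-02 9.999e-01 5.000e-04 7.000e-04]
[((470, [244.4, 205.1], [238, 186, 14, 39]), array([0.4188915 , 0.21010485])), ((421, [303.0, 203.1], [298, 184, 11, 39]), array([0.41843156, 0.25186483]))]
(634, [269.3, 265.1], [263, 238, 13, 56]) [0.4655 0.2265]
(581, [282.4, 264.6], [277, 238, 12, 55]) [0.4653 0.2362]
mid [0.41866153 0.23098484] yaw 0.6310188632446476 0.0417625143881059
shift [ 0.0003 -0.0022  0.1216] rot [ 0.06  0.09 -2.08]
```

Emit:
arm_command --commands '[0.0005, -0.002, 0.04, 0, 0, -2, 0.8, 0.0005, -0.002, 0.08, 0, 0, -2, 0.8, 0.0005, -0.002, 0.108, 0, 0, -2, 0.8, 0.0005, -0.002, 0.12, 0, 0, -2, 0.8, 0.0005, -0.002, 0.12, 0, 0, -2, 0.8, 0.0005, -0.002, 0.12, 0, 0, -2, 0.8]'

```text
t: 38.55
eef_pos: [0.4207, 0.2315, 0.0059]
tool_rot: [0.001, -0.005, 1.0, 0.001]
contact_force: [0.5, 0.3, -0.3]
gripper_width: 0.8
grasp_force: 0.0
```

Emit:
arm_command --commands '[0, 0, 0, 0, 0, 0, 0.6, 0, 0, 0, 0, 0, 0, 0.5, 0, 0, 0, 0, 0, 0, 0.3, 0, 0, 0, 0, 0, 0, 0.3, 0, 0, 0, 0, 0, 0, 0.3, 0, 0, 0, 0, 0, 0, 0.3]' --force 40

```text
t: 39.15
eef_pos: [0.421, 0.2334, 0.0072]
tool_rot: [0.002, -0.005, 1.0, 0.002]
contact_force: [-4.0, 0.2, 18.4]
gripper_width: 0.405
grasp_force: 38.6
```

Emit:
arm_command --commands '[0, 0, -0.01, 0, 0, 0, 0.3, 0, 0, -0.03, 0, 0, 0, 0.3, 0, 0, -0.06, 0, 0, 0, 0.3, 0, 0, -0.1, 0, 0, 0, 0.3, 0, 0, -0.13, 0, 0, 0, 0.3, 0, 0, -0.148, 0, 0, 0, 0.3, 0, 0, -0.148, 0, 0, 0, 0.3]'

```text
t: 39.85
eef_pos: [0.4209, 0.2314, 0.1554]
tool_rot: [0.003, -0.005, 1.0, 0.001]
contact_force: [0.6, -1.1, -1.0]
gripper_width: 0.404
grasp_force: 41.1
```

```bash
python3 - <<'E'
from h import *
snap("wrist");c=snap("wrist","w21");p=tool()[0];print(p,get_obs()["gripper_width"])
print(clip(c,"y")[:3])
for b in blobs(c,(3,90,70),(16,255,255),(150,250,400,420),mn=40)[1][:4]: print(b)
move(fx(-.124,.07,.15),185.9)
E
```

```text
[0.41953391 0.23011915 0.1525725 ] 0.39839255009531593
[(1355, [244.1, 282.5], [232, 248, 23, 72]), (1320, [310.9, 282.9], [301, 248, 22, 72])]
(1048, [251.8, 367.2], [241, 341, 23, 56])
(1019, [304.6, 366.5], [295, 340, 21, 56])
shift [-0.0415 -0.1556  0.0027] rot [-0.03  0.06 -5.36]
```

Emit:
arm_command --commands '[-0.01, -0.039, 0, 0, 0, -1.4, 0.3, -0.02, -0.078, 0, 0, 0, -2.8, 0.3, -0.03, -0.117, 0, 0, 0, -4.2, 0.3, -0.042, -0.1556, 0, 0, 0, -5.4, 0.3, -0.042, -0.1556, 0, 0, 0, -5.4, 0.3, -0.042, -0.1556, 0, 0, 0, -5.4, 0.3, -0.042, -0.1556, 0, 0, 0, -5.4, 0.3]'

```text
t: 40.65
eef_pos: [0.4622, 0.0765, 0.1518]
tool_rot: [-0.001, -0.053, 0.999, 0.0]
contact_force: [-0.5, -0.1, -1.3]
gripper_width: 0.404
grasp_force: 41.1
```

```bash
python3 - <<'E'
from h import *
snap("wrist");w=snap("wrist","w22");p=tool()[0]
print(p,tool()[1].as_quat().round(4),infix(p).round(4),get_obs()["gripper_width"]);move(fx(-.123,.07,.0645),185.9)
for b in blobs(w,(3,90,70),(16,255,255),(100,100,460,420),mn=40)[1][:5]: print(b)
print("tab",proj(w,fx(-.075,.07,.09)),proj(w,fx(-.02,.07,.09)))
E
```

```text
[0.46239979 0.0769526  0.15208374] [-5.340e-02  9.986e-01  2.000e-04 -3.000e-04] [-0.1238  0.0721] 0.4064484761850071
shift [-0.0009 -0.0021  0.0876] rot [ 0.03 -0.03  0.22]
(1067, [251.9, 367.0], [241, 340, 22, 57])
(1039, [304.5, 366.3], [295, 340, 21, 56])
(263, [272.4, 356.0], [269, 340, 8, 34])
(66, [272.7, 294.2], [269, 290, 8, 9])
tab [272.54917421 303.16211255] [272.58226182 372.93666459]
```

Emit:
arm_command --commands '[0, -0.0023, 0.02, 0, 0, 0.2, 0.3, 0, -0.0023, 0.04, 0, 0, 0.2, 0.3, 0, -0.0023, 0.055, 0, 0, 0.2, 0.3, 0, -0.0023, 0.07, 0, 0, 0.2, 0.3, 0, -0.0023, 0.08, 0, 0, 0.2, 0.3, 0, -0.0023, 0.088, 0, 0, 0.2, 0.3, 0, -0.0023, 0.088, 0, 0, 0.2, 0.3, 0, -0.0023, 0.088, 0, 0, 0.2, 0.3]'

```text
t: 41.55
eef_pos: [0.4634, 0.0735, 0.0645]
tool_rot: [0.0, -0.05, 0.999, 0.0]
contact_force: [-0.5, -0.1, -1.5]
gripper_width: 0.403
grasp_force: 41.1
```

```bash
python3 - <<'E'
from h import *
w=snap("wrist","w23")
p=tool()[0];print(p,infix(p).round(4))
for b in blobs(w,(3,90,70),(16,255,255),(100,100,460,420),mn=40)[1][:6]: print(b)
E
```

```text
[0.4636571  0.07340141 0.0647692 ] [-0.123   0.0684]
(1076, [304.5, 366.3], [295, 340, 21, 56])
(1068, [251.7, 366.8], [241, 340, 21, 56])
(471, [278.3, 374.3], [274, 349, 10, 50])
```

Emit:
arm_command --commands '[-0.002, 0, 0, 0, 0, 0, 0.3, -0.002, 0, 0, 0, 0, 0, 0.45, -0.002, 0, 0, 0, 0, 0, 0.5, -0.002, 0, 0, 0, 0, 0, 0.55, -0.002, 0, 0, 0, 0, 0, 0.6, -0.002, 0, 0, 0, 0, 0, 0.7, -0.002, 0, 0, 0, 0, 0, 0.8, -0.002, 0, 0, 0, 0, 0, 0.8]'

```text
t: 42.4
eef_pos: [0.4652, 0.0733, 0.0643]
tool_rot: [-0.0, -0.05, 0.999, -0.0]
contact_force: [0.1, 0.2, -0.6]
gripper_width: 0.796
grasp_force: 0.0
```

Emit:
arm_command --commands '[0, 0, -0.04, 0, 0, 0, 0.8, 0, 0, -0.08, 0, 0, 0, 0.8, 0, 0, -0.12, 0, 0, 0, 0.8, 0, 0, -0.16, 0, 0, 0, 0.8, 0, 0, -0.18, 0, 0, 0, 0.8, 0, 0, -0.18, 0, 0, 0, 0.8, 0, 0, -0.18, 0, 0, 0, 0.8]'

```text
t: 43.1
eef_pos: [0.4651, 0.0731, 0.244]
tool_rot: [0.0, -0.05, 0.999, -0.0]
contact_force: [-1.0, 1.0, 0.9]
gripper_width: 0.797
grasp_force: 0.0
```

```bash
python3 - <<'E'
from h import *
snap("wrist");w=snap("wrist","w24");s=snap("scene","s24");t=snap("top","t24")
print(tool()[0])
for n,h in (("y",((22,130,110),(34,255,255))),("b",((100,140,70),(125,255,255)))):
    print(n,[(b[1],infix(onz(w,*b[1],.0765)).round(4).tolist()) for b in blobs(w,*h,mn=40)[1][:4]])
    print(n,"scene",[b for b in blobs(s,*h,(220,150,400,260),mn=4)[1][:4]])
# plates in scene: tabs vs prediction
for nm,y,lo,hi in (("black",-.105,(0,0,0),(180,255,50)),("orange",0,(3,170,120),(16,255,255)),("green",.105,(45,90,30),(85,255,255))):
    u,v=proj(s,fx(.0045,y,.144));r=tuple(int(q) for q in (u-15,v-15,u+15,v+15))
    print(nm,(u.round(1),v.round(1)),blobs(s,lo,hi,r,mn=6)[1][:2])
m,b=blobs(s,(0,170,90),(5,255,255),(340,200,400,260));print("knob",b[:1])
# bystanders: change between first and current top image away from arm
d=cv2.absdiff(old("top0")["img"],t["img"]).max(2);m=(d>60).astype(np.uint8)*255
n,l,st,ce=cv2.connectedComponentsWithStats(m);print(sorted([(int(st[i,4]),ce[i].round().tolist()) for i in range(1,n) if st[i,4]>25],reverse=True)[:14])
E
```

```text
[0.46443611 0.07319832 0.24302493]
y [([256.2, 185.8], [-0.1234, 0.0505]), ([301.3, 185.4], [-0.1236, 0.0891])]
y scene [(15, [316.3, 202.9], [315, 200, 3, 7]), (8, [302.4, 201.4], [302, 199, 2, 5])]
b [([431.2, 269.3], [-0.0432, 0.2122]), ([141.7, 184.4], [-0.125, -0.0484]), ([98.3, 185.3], [-0.1244, -0.0871])]
b scene [(856, [365.8, 245.3], [350, 223, 35, 37]), (15, [264.1, 200.2], [263, 197, 3, 7]), (8, [249.4, 199.4], [249, 197, 2, 5])]
black (np.float64(238.7), np.float64(220.9)) [(36, [238.5, 222.0], [237, 218, 4, 9])]
orange (np.float64(282.6), np.float64(222.1)) [(28, [282.5, 223.6], [281, 219, 4, 10])]
green (np.float64(326.5), np.float64(223.4)) [(53, [326.8, 223.9], [324, 219, 7, 11])]
knob [(122, [370.1, 227.1], [361, 221, 18, 13])]
[(2200, [317.0, 307.0]), (903, [315.0, 401.0]), (859, [228.0, 209.0]), (662, [248.0, 223.0]), (518, [482.0, 314.0]), (203, [203.0, 253.0]), (201, [204.0, 270.0]), (188, [263.0, 268.0]), (123, [556.0, 348.0]), (118, [416.0, 244.0]), (107, [411.0, 228.0]), (106, [252.0, 194.0]), (90, [189.0, 215.0]), (76, [249.0, 270.0])]
```

```bash
python3 -c "
from station import *
print(hand_in())"
```

```text
the job is handed in; nothing more can be done
None
```

The job is handed in at about 43 s of robot time: all three plates hang on their own screws, the knob is locked at its 1.2 rad stop, and each copper tab has a clip on by about 2 cm; the hand-in returned no verdict.

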